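# Chill and load a specimen transport crate

## Robot

A 7-joint arm with a two-finger parallel gripper is mounted at the origin on the work surface. World frame = base frame: x ahead of the robot, y to its left, z up, the work surface at z = 0. Lengths are in m, angles in degrees, forces in N, time in s.
With the tool pointing down it reaches from about 0.425 to 0.875 m from the base axis. Payload 4.7 kg.
Tool frame: the origin (TCP) lies on the front face of the gripper's body, between the roots of the fingers; the fingertips stand 70 mm ahead of it and the grasp point (between the pads) lies 51 mm ahead of it; z points along the fingers, x is the direction in which the jaws open and shut, and the axes are right-handed (so a half turn about z gives the same grasp; the last joint's range is limited). The gripper opens to 87 mm and grips with 3 to 60 N. Pads are 19 mm wide; open, the fingers measure 117 mm over their backs; the gripper's body (75 mm by 190 mm) begins 51 mm behind the grasp point.
Start: joints at [75.006, 18.392, -4.016, 83.108, 1.295, 78.541, -3.26], TCP at [0.177, -0.625, 0.292] pointing down, gripper open.
Joint ranges: [-163.93, 163.93], [-17.29, 119.83], [-79.2, 71.16], [3.27, 140.29], [-89.18, 269.18], [5.43, 117.66], [-154.24, 154.24]. Speed limits (degrees/s): [147.25, 147.25, 180, 180, 180, 180, 180].

## Interface

Orientations are given as [roll, pitch, yaw] about the fixed x, y, z axes, in that order (R = Rz(yaw) Ry(pitch) Rx(roll)).
In Python, from cell import * gives the robot as it stands. The module is installed in compiled form; this text tells all that it offers.
- The arm moves only by the shell command python3 -m crank 'ROWS' [FORCE]. ROWS is JSON, a list of rows, each a list of 7 numbers: the finger opening in mm, from 0 to 87, then the shift along the world's x, y, z in mm, then the turn, a rotation vector about the world's x, y, z in degrees. In form: [[gripper, dx, dy, dz, wx, wy, wz], ...]. A call has 1 to 8 rows; each row is the pose to reach, as a shift and turn from the pose measured when the call began; what a row does not reach only later rows make up. A row lasts 1/10 s, in which the tool goes at most 50 mm and 8.59 degrees, less where a joint would pass 70% of its speed; a pose out of reach is approached as far as the arm can. A call with a gripper value outside its range is refused whole. The fingers move at their own pace and stop on an object; FORCE is the grip in N (left out, the last holds). Time passes only in rows, so rows that repeat a pose let the fingers close. It gives the time, the measured TCP pose, the force and the opening at its end, in the units of the state.
- get_obs(): the state, without advancing time (a new reading comes with each control period).
- read_camera(name): name is "side" or "top" or "wrist"; returns a dict with "img" (420x560x3 uint8, red, green, blue), "K" (3x3 intrinsics, pixels), "k1" (the pictures are not rectified: a ray, as slopes to the right and down, at radius r is drawn at 1 + k1 r^2 times it, then the intrinsics apply), "cam_to_world" (4x4, takes a point from camera to world coordinates). Camera axes: x right, y down, z forward; pixel columns grow to the right and rows downward; lengths in m; the calibration is good to about 2 mm. A picture is of the moment at which its call begins. There is no depth.
- sign_off(): hands the job in, once; it reports no verdict.
The state is a dict: "time_s": time; "qpos": joint angles; "joint_velocities": joint speeds; "effort": joint torques, N m; "tool_pos": TCP position; "tool_rot": TCP orientation; "force": force on the tool from outside, world axes, zero at the start; "wrist_torque": the same for the moment, N m; "grip_width": finger opening in m.
Only numpy, scipy, OpenCV 4.12 (cv2) and the standard library are available. Lean on these libraries where they do the work, as an engineer would, in place of code of your own. Each camera call takes 0.05 s, during which the arm holds its last target.

## Task

Get the transport crate ready: with the scoop, never with your fingers, move every cooling ball from the grey tub into the large open bay in the middle of the crate, then lay the scoop back flat on its rubber mat. Only after that stand every specimen jar upright in the crate, one per cell, the wide jars in the row of wide cells and the slim jars in the row of narrow cells. Leave the mouse, the tube rack and the bottle where they are.

Things in the scene. Friction and masses are not known exactly. Their poses are not given: they have to be found in the camera images.
- tub: Fixed grey tub, 262 x 104 mm. Origin on the table, midway across; x runs along it to its slanting end wall. Inside 96 mm wide, side walls 55 mm high. Along x: back wall at -131 mm; ramp falling 15 degrees, from 36 mm up to 6 mm up at -20 mm, so balls roll off it; level floor, 6 mm up, to +100 mm; end wall leaning outward, rising 68 degrees from level to its rim at 120 mm, 56 mm up.
- mat: Fixed black rubber mat where the scoop lives, 150 (its x) x 105 (its y) x 5 mm thick. Origin: centre of the underside.
- scoop: Loose aluminium scoop, 110 to 180 g, lying flat on the mat. Origin: underside of the pan at its centre; x points forward over the open front lip, z up. Pan floor 65 (x -32.5 to +32.5 mm) x 86 x 2 mm; side walls 30 mm high from x = -32.5 to +12.5 mm; back wall 36 mm high at x = -31 mm; open in front.
- scoop_grip (a point): Point to grip on the scoop's upright black handle, 78 mm above the underside, at x = -46.5 mm, y = 0 of the scoop; same axes. The handle is an upright block 28 (x) x 20 (y) mm and 100 mm high from the underside, just behind the back wall; grip it from above across its 20 mm.
- bay (a point): Centre of the floor (top face, 5 mm above the table) of the open middle bay of the fixed yellow crate; inside 104 (x) x 180 (y) mm. Crate: 222 (x) x 188 (y) x 34 mm high, walls 4 mm, lying at a small yaw to the world's axes; z up. Along x it has three strips: three wide cells at -x (nearest the robot), this bay, three narrow cells at +x (farthest).
- wide_row (a point): Centre of the floor (5 mm above the table) of the middle one of the three wide cells; axes as the bay's. The row's other two cells are centred 61 mm either way along y. Each cell is 56 (x) x 57 (y) mm inside, walls up to 29 mm above this floor.
- slim_row (a point): Centre of the floor (5 mm above the table) of the middle one of the three narrow cells; axes as the bay's. The row's other two cells are centred 61 mm either way along y. Each cell is 46 (x) x 57 (y) mm inside, walls up to 29 mm above this floor.
- ball0: White rigid cooling ball, 25 mm diameter, 14 g, loose in the tub (may be absent). Origin: its centre.
- ball1: White rigid cooling ball, 25 mm diameter, 14 g, loose in the tub (may be absent). Origin: its centre.
- ball2: White rigid cooling ball, 25 mm diameter, 14 g, loose in the tub (may be absent). Origin: its centre.
- ball3: White rigid cooling ball, 25 mm diameter, 14 g, loose in the tub (may be absent). Origin: its centre.
- ball4: White rigid cooling ball, 25 mm diameter, 14 g, loose in the tub (may be absent). Origin: its centre.
- ball5: White rigid cooling ball, 25 mm diameter, 14 g, loose in the tub (may be absent). Origin: its centre.
- ball6: White rigid cooling ball, 25 mm diameter, 14 g, loose in the tub (may be absent). Origin: its centre.
- ball7: White rigid cooling ball, 25 mm diameter, 14 g, loose in the tub (may be absent). Origin: its centre.
- wide_jar0: Wide closed specimen jar standing on the table (may be absent), 46 mm diameter all the way up, 72 mm high, 90 g, bottom-heavy, white cap on the top 26 mm. Origin: centre of the underside, z along the jar.
- slim_jar0: Slim closed specimen jar standing on the table (may be absent), 34 mm diameter all the way up, 72 mm high, 60 g, bottom-heavy, white cap on the top 26 mm. Origin: centre of the underside, z along the jar.
- wide_jar1: Wide closed specimen jar standing on the table (may be absent), 46 mm diameter all the way up, 72 mm high, 90 g, bottom-heavy, white cap on the top 26 mm. Origin: centre of the underside, z along the jar.
- slim_jar1: Slim closed specimen jar standing on the table (may be absent), 34 mm diameter all the way up, 72 mm high, 60 g, bottom-heavy, white cap on the top 26 mm. Origin: centre of the underside, z along the jar.
- wide_jar2: Wide closed specimen jar standing on the table (may be absent), 46 mm diameter all the way up, 72 mm high, 90 g, bottom-heavy, white cap on the top 26 mm. Origin: centre of the underside, z along the jar.
- slim_jar2: Slim closed specimen jar standing on the table (may be absent), 34 mm diameter all the way up, 72 mm high, 60 g, bottom-heavy, white cap on the top 26 mm. Origin: centre of the underside, z along the jar.
- mouse: Bystander: white computer mouse, 100 x 58 x 22 mm, loose. Origin: centre of the underside.
- rack: Bystander: yellow tube rack, 50 x 130 x 45 mm with tubes up to 100 mm high, loose. Origin: centre of the underside.
- bottle: Bystander: white bottle, 60 mm diameter, 100 mm high, loose. Origin: centre of the underside.

How it is judged (in metres and radians):
On the way, in this order (a step that is already met when the one before it is completed fails the run):
1. every cooling ball lies in the crate's middle bay (x of ball0 in the frame of bay between -0.052 and 0.052 m and y of ball0 in the frame of bay between -0.09 and 0.09 m and z of each of ball0, ball1, ball2, ball3, ball4, ball5, ball6, ball7 in the frame of bay below 0.045 m and x of ball1 in the frame of bay between -0.052 and 0.052 m and y of ball1 in the frame of bay between -0.09 and 0.09 m and x of ball2 in the frame of bay between -0.052 and 0.052 m and y of ball2 in the frame of bay between -0.09 and 0.09 m and x of ball3 in the frame of bay between -0.052 and 0.052 m and y of ball3 in the frame of bay between -0.09 and 0.09 m and x of ball4 in the frame of bay between -0.052 and 0.052 m and y of ball4 in the frame of bay between -0.09 and 0.09 m and x of ball5 in the frame of bay between -0.052 and 0.052 m and y of ball5 in the frame of bay between -0.09 and 0.09 m and x of ball6 in the frame of bay between -0.052 and 0.052 m and y of ball6 in the frame of bay between -0.09 and 0.09 m and x of ball7 in the frame of bay between -0.052 and 0.052 m and y of ball7 in the frame of bay between -0.09 and 0.09 m), for 0.2 s.
2. the scoop lies flat on its mat again, let go (horizontal distance between scoop and mat below 0.05 m and z of scoop in the frame of mat below 0.012 m and angle between scoop's own z axis and vertical below 0.1 rad and contact force between the fingers and scoop below 0.1 N and linear speed of scoop below 0.03 m/s), for 0.2 s.
3. every jar stands upright in a cell of its own size (x of wide_jar0 in the frame of wide_row between -0.012 and 0.012 m and y of wide_jar0 in the frame of wide_row between -0.09 and 0.09 m and z of each of wide_jar0, wide_jar1, wide_jar2 in the frame of wide_row below 0.008 m and angle between each of wide_jar0, slim_jar0, wide_jar1, slim_jar1, wide_jar2, slim_jar2's own z axis and vertical below 0.15 rad and x of slim_jar0 in the frame of slim_row between -0.012 and 0.012 m and y of slim_jar0 in the frame of slim_row between -0.09 and 0.09 m and z of each of slim_jar0, slim_jar1, slim_jar2 in the frame of slim_row below 0.008 m and x of wide_jar1 in the frame of wide_row between -0.012 and 0.012 m and y of wide_jar1 in the frame of wide_row between -0.09 and 0.09 m and x of slim_jar1 in the frame of slim_row between -0.012 and 0.012 m and y of slim_jar1 in the frame of slim_row between -0.09 and 0.09 m and x of wide_jar2 in the frame of wide_row between -0.012 and 0.012 m and y of wide_jar2 in the frame of wide_row between -0.09 and 0.09 m and x of slim_jar2 in the frame of slim_row between -0.012 and 0.012 m and y of slim_jar2 in the frame of slim_row between -0.09 and 0.09 m), for 0.2 s.
At the end, for the whole second after the job is handed in: All balls inside the middle bay; scoop flat on the mat (origin within 50 mm of the mat's centre, tilt under 0.1 rad); wide jars in the wide row, slim jars in the narrow row, each on its cell floor (within 8 mm, tilt under 0.15 rad); everything released and at rest (all of step 1 and all of step 3 and horizontal distance between scoop and mat below 0.05 m and z of scoop in the frame of mat below 0.012 m and angle between scoop's own z axis and vertical below 0.1 rad and linear speed of each of wide_jar0, slim_jar0, wide_jar1, slim_jar1, wide_jar2, slim_jar2, scoop below 0.03 m/s and linear speed of each of ball0, ball1, ball2, ball3, ball4, ball5, ball6, ball7 below 0.05 m/s); the robot touches nothing.
It fails at once if the fingers touch a cooling ball (contact force between the fingers and ball0 above 0.5 N or contact force between the fingers and ball1 above 0.5 N or contact force between the fingers and ball2 above 0.5 N or contact force between the fingers and ball3 above 0.5 N or contact force between the fingers and ball4 above 0.5 N or contact force between the fingers and ball5 above 0.5 N or contact force between the fingers and ball6 above 0.5 N or contact force between the fingers and ball7 above 0.5 N).
It fails at once if a bystander (mouse, rack, bottle) is moved by more than 20 mm (distance of any of mouse, rack, bottle from where it was at the start of the episode above 0.02 m).
Of ball0, ball1, ball2, ball3, ball4, ball5, ball6, ball7 only 7 to 8 are there at a start; the rules pass over those that are not, and their reading is None.
Of wide_jar0, slim_jar0, wide_jar1, slim_jar1, wide_jar2, slim_jar2 only 5 to 6 are there at a start; the rules pass over those that are not, and their reading is None.
At some moment in a run one of wide_jar0, slim_jar0, wide_jar1, slim_jar1, wide_jar2, slim_jar2 may be knocked a few centimetres aside while the robot is not near it.
It also fails if it takes over 210 s, if anything falls off the work surface, if the arm or the gripper's body presses on something with over 40 N, if the wrist force passes 120 N, or if a joint passes its speed limit or range.

## Working session

There is one attempt and no reset: what is moved stays moved. The work goes in short steps, Python scripts to look and compute and a shell command to move; the robot and the scene stay as the last step left them, time stands still between calls to the robot, and variables do not carry over. Pictures are saved under pics/ and viewed, and the job is handed in when it is done.

```bash
mkdir -p pics; ls
cat > look.py <<'E'
import sys,cv2
from cell import *
def snap(names,tag):
    for n in names:
        c=read_camera(n); cv2.imwrite(f'pics/{n}_{tag}.png',c['img'][:,:,::-1])
        print(n,c['K'].tolist() if hasattr(c['K'],'tolist') else c['K'],c['k1'],c['cam_to_world'])
if __name__=='__main__':
    snap(sys.argv[2:],sys.argv[1])
E
python3 look.py a0 side top wrist; python3 -c "
from cell import *
print(get_obs())"
```

```text
pics
side [[383.2089856453065, 0.0, 281.7564877320304], [0.0, 383.2089856453065, 206.9357768251663], [0.0, 0.0, 1.0]] 0.0165385998178727 [[ 0.98211502 -0.1226471   0.14285581  0.43015499]
 [-0.18825223 -0.65313127  0.73347164 -0.77556593]
 [ 0.00334542 -0.74724644 -0.66453861  0.77232147]
 [ 0.          0.          0.          1.        ]]
top [[417.1435374449665, 0.0, 288.3572831941954], [0.0, 417.1435374449665, 210.50441064364716], [0.0, 0.0, 1.0]] -0.05519465115198155 [[ 0.00871423 -0.99358675  0.11273613  0.4867623 ]
 [-0.99995974 -0.00890018 -0.00114623  0.00202113]
 [ 0.00214225 -0.1127216  -0.9936243   1.03539733]
 [ 0.          0.          0.          1.        ]]
wrist [[321.8957463205424, 0.0, 278.5921121250263], [0.0, 321.8957463205424, 208.69855531444477], [0.0, 0.0, 1.0]] -0.014231999279933964 [[ 0.27166608 -0.92878949 -0.25208655  0.24525537]
 [-0.96238882 -0.26280643 -0.06885158 -0.6057906 ]
 [-0.00230134  0.26130992 -0.96525221  0.38471427]
 [ 0.          0.          0.          1.        ]]
{'time_s': 0.15, 'qpos': array([75.00588039, 18.42810484, -4.01676152, 83.15864618,  1.29640694,
       78.54067779, -3.25977455]), 'joint_velocities': array([ 0.00187586, -0.13699408,  0.02532522, -0.12937684, -0.01008032,
       -0.03560349, -0.04589691]), 'effort': array([-6.66421711e-04, -4.91799366e+01, -4.05037366e-01, -3.12871993e+01,
       -6.40608673e-02,  4.06060216e-02,  1.39927470e-04]), 'tool_pos': array([ 0.1768841 , -0.62514234,  0.29142821]), 'tool_rot': array([ 1.79993952e+02,  8.21289234e-02, -7.41948225e+01]), 'force': array([ 0.69530025, -0.10206175,  0.5296466 ]), 'wrist_torque': array([ 0.01220887, -0.00018676,  0.00156524]), 'grip_width': 0.08719908113144231}
```

View pics/side_a0.png

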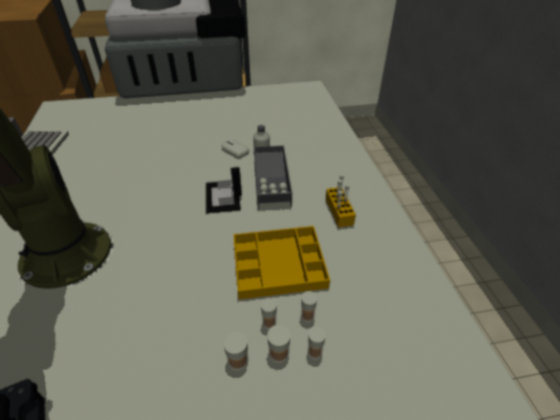

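View pics/top_a0.png

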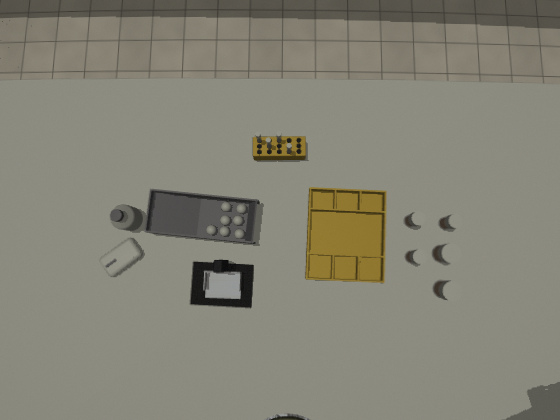

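View pics/wrist_a0.png

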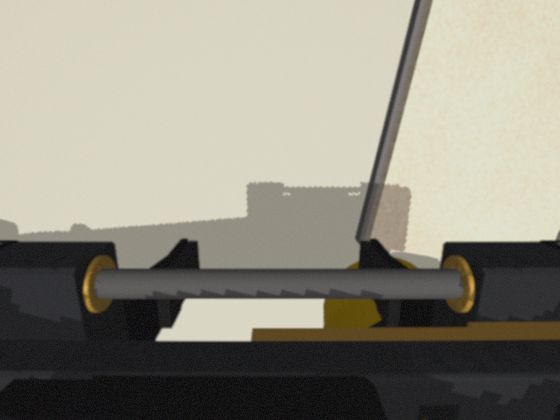

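```bash
cat > h.py <<'E'
import cv2,numpy as np
from cell import *
def cam(n,save=None):
    c=read_camera(n); c['K']=np.array(c['K']);c['T']=np.array(c['cam_to_world'])
    if save: cv2.imwrite(f'pics/{save}.png',c['img'][:,:,::-1])
    return c
def ray(c,u,v):
    d=np.array([(u-c['K'][0,2])/c['K'][0,0],(v-c['K'][1,2])/c['K'][1,1]])
    s=d.copy()
    for _ in range(20): s=d/(1+c['k1']*(s@s))
    r=c['T'][:3,:3]@np.array([s[0],s[1],1]); return c['T'][:3,3],r
def onz(c,u,v,z):
    o,r=ray(c,u,v); return o+r*(z-o[2])/r[2]
def proj(c,p):
    q=c['T'][:3,:3].T@(np.array(p)-c['T'][:3,3]); s=q[:2]/q[2]; s=s*(1+c['k1']*(s@s))
    return s*c['K'][0,0]+c['K'][:2,2]
def crop(c,name,x0,y0,w,h,f):
    im=c['img'][y0:y0+h,x0:x0+w,::-1]; im=cv2.resize(im,None,fx=f,fy=f,interpolation=cv2.INTER_CUBIC); cv2.imwrite(f'pics/{name}.png',im)
E
python3 - <<'E'
from h import *
c=cam('top'); crop(c,'top_c1',90,175,190,140,4.2); crop(c,'top_c2',290,175,190,140,4.2)
E
```

```text
(no output)
```

View pics/top_c1.png

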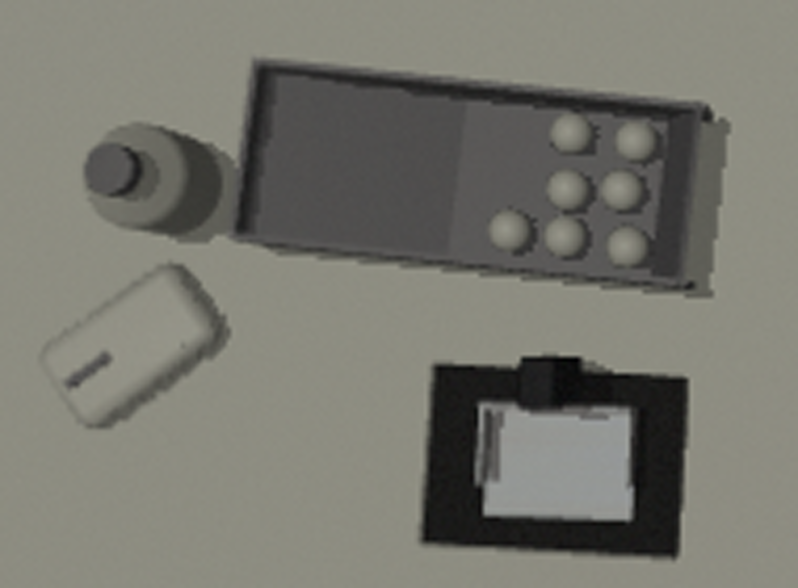

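View pics/top_c2.png

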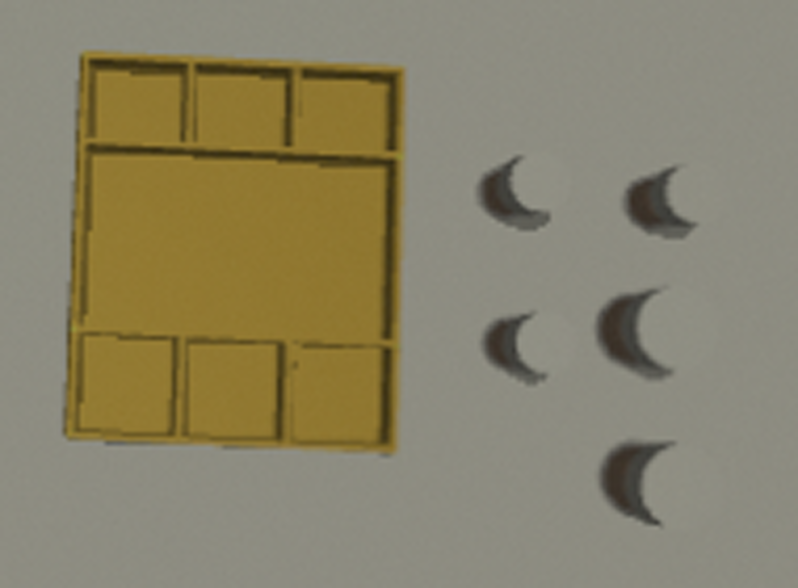

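```bash
cat > m1.py <<'E'
from h import *
c=cam('top'); im=c['img']; hsv=cv2.cvtColor(im,cv2.COLOR_RGB2HSV)
def rectz(mask,z,name):
    cs,_=cv2.findContours(mask.astype(np.uint8),cv2.RETR_EXTERNAL,cv2.CHAIN_APPROX_NONE)
    k=max(cs,key=cv2.contourArea).reshape(-1,2)
    k=cv2.convexHull(k).reshape(-1,2)
    P=np.array([onz(c,u,v,z)[:2] for u,v in k])*1000
    r=cv2.minAreaRect(P.astype(np.float32)); print(name,'centre',np.round(r[0],1),'size',np.round(r[1],1),'ang',round(r[2],2))
roi=np.zeros(im.shape[:2],bool)
def box(m,x0,y0,x1,y1):
    r=np.zeros_like(m); r[y0:y1,x0:x1]=m[y0:y1,x0:x1]; return r
yel=(hsv[...,1]>120)
rectz(box(yel,295,175,400,300),.034,'crate')
blk=im.max(2)<45
rectz(box(blk,180,267,265,315),.005,'mat')
# tub corners (rim)
def q(u,v,z): return np.round(onz(c,90+(u+.5)/4.2-.5,175+(v+.5)/4.2-.5,z)*1000,1)
for n,u,v,z in [('tubBT',254,59,.055),('tubBB',236,239,.055),('tubFB',690,290,.055),('tubFT',710,107,.055)]: print(n,q(u,v,z))
for n,u,v,z in [('handleTop',(519+550)/2,(357+405)/2+0,.105),('panNearR',633,521,.007),('panNearL',483,516,.007)]: print(n,q(u,v,z))
for u,v in [(572,133),(637,141),(568,190),(624,191),(511,232),(567,238),(628,246)]: print('ball',q(u,v,.0185))
E
python3 m1.py
```

```text
crate centre [ 544.6 -138.1] size [188.  221.7] ang 87.82
mat centre [415.6 162.5] size [ 94.2 149. ] ang 0.63
tubBT [647.6 332.2  55. ]
tubBB [544.9 337.7  55. ]
tubFB [519.  81.  55.]
tubFT [622.2  71.5  55. ]
handleTop [468.6 158.3 105. ]
panNearR [386.8 115.7   7. ]
panNearL [388.6 202.8   7. ]
ball [611.2 154.7  18.5]
ball [606.8 116.5  18.5]
ball [577.7 156.2  18.5]
ball [577.4 123.5  18.5]
ball [552.8 188.8  18.5]
ball [549.7 156.1  18.5]
ball [545.4 120.4  18.5]
```

Run:
```python
from h import *
c=cam('side'); crop(c,'side_c1',190,120,170,130,4.5); crop(c,'side_c2',210,220,150,155,3.8)
c=cam('top'); crop(c,'top_c3',175,255,90,65,8.5)
```

```text
(no output)
```

View pics/side_c1.png

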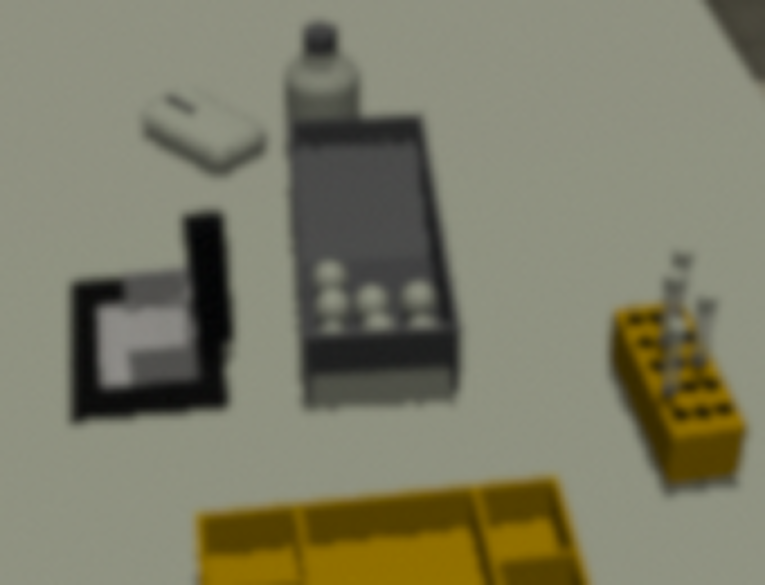

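View pics/top_c3.png

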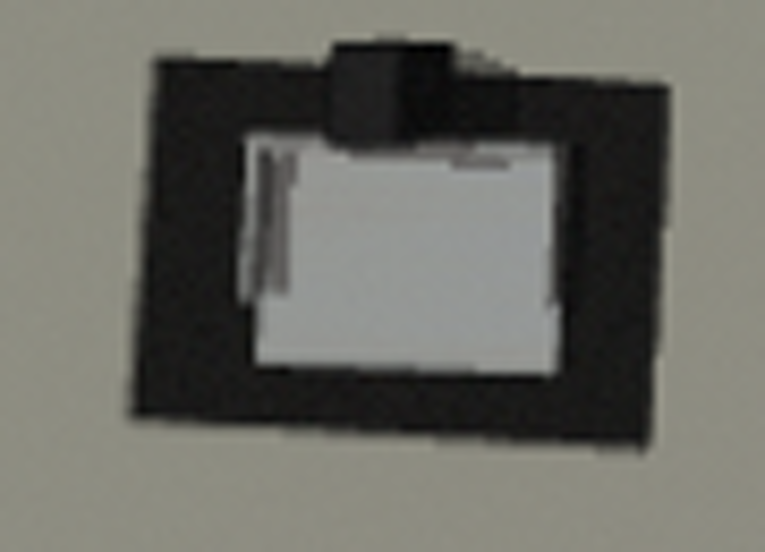

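View pics/side_c2.png

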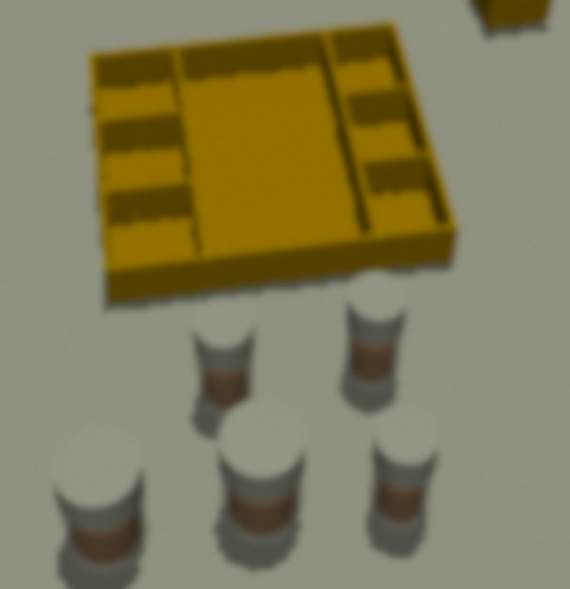

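```bash
python3 -m crank '[[87,40,28,0,0,0,0],[87,80,56,0,0,0,0],[87,120,84,0,0,0,0],[87,160,112,0,0,0,0],[87,200,140,0,0,0,0],[87,240,168,0,0,0,0],[87,280,196,0,0,0,0],[87,320,224,0,0,0,0]]'
python3 -m crank '[[87,10,48,0,0,0,-4],[87,15,96,0,0,0,-8],[87,20,144,0,0,0,-12],[87,20,190,0,0,0,-17],[87,20,236,0,0,0,-17],[87,20,282,0,0,0,-17],[87,15,328,0,0,0,-17],[87,10,374,0,0,0,-17]]'
python3 -m crank '[[87,0,45,0,0,0,0],[87,-10,90,0,0,0,0],[87,-20,135,0,0,0,0],[87,-40,175,0,0,0,0],[87,-40,180,0,0,0,0]]'
```

```text
time_s: 1.15
tool_pos: [0.4983, -0.4002, 0.2923]
tool_rot: [-180.0, -0.0, -74.2]
force: [0.4, -1.5, -0.8]
grip_width: 0.0864
time_s: 1.95
tool_pos: [0.5079, -0.0242, 0.2925]
tool_rot: [-180.0, -0.0, -91.2]
force: [0.1, 0.6, 0.3]
grip_width: 0.0872
time_s: 2.45
tool_pos: [0.4649, 0.1623, 0.2931]
tool_rot: [-179.9, 0.1, -90.6]
force: [0.5, -0.1, 0.9]
grip_width: 0.0868
```

Run:
```python
from h import *
cam('wrist','w1'); c=cam('top'); crop(c,'top_c4',90,175,190,140,4.2); print(get_obs()['tool_pos'],get_obs()['qpos'])
def q(u,v,z): return np.round(onz(c,90+(u+.5)/4.2-.5,175+(v+.5)/4.2-.5,z)*1000,1)
for n,u,v in [('ramp',465,100),('ramp',447,250),('foot',666,110),('foot',653,275)]: print(n,q(u,v,.006))
```

```text
[0.46745805 0.15716163 0.29283536] [  17.35165247    0.68917702  -38.97681425  103.60646759    0.54376097
   75.7879743  -112.75772935]
ramp [631.9 220.9   6. ]
ramp [542.7 228.7   6. ]
foot [627.  101.1   6. ]
foot [529.2 106.8   6. ]
```

View pics/w1.png

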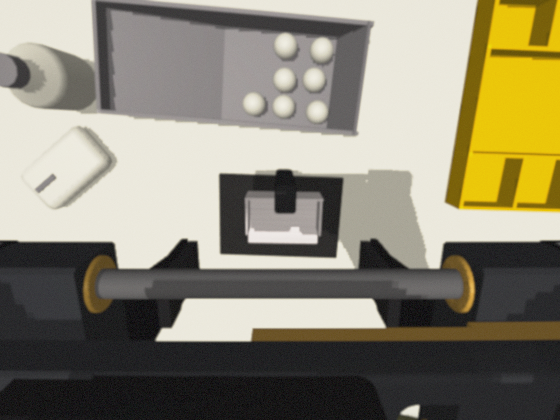

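Run:
```python
from h import *
c=cam('wrist'); crop(c,'w1a',80,0,300,140,2.6); crop(c,'w1b',210,160,140,105,5.5)
for n,u,v,z in [('BB',100,110,.055),('FB',355,133,.055),('FT',372,22,.055),('BT',96,0,.055),('rampT',224,27,.006),('rampB',221,120,.006),('footT',336,40,.006),('footB',327,125,.006)]: print(n,np.round(onz(c,u,v,z)*1000,1))
```

```text
BB [553.6 332.4  55. ]
FB [526.5  79.3  55. ]
FT [626.9  67.6  55. ]
BT [650.2 321.1  55. ]
rampT [637.8 212.3   6. ]
rampB [542.  221.5   6. ]
footT [623.   92.5   6. ]
footB [534.3 100.5   6. ]
```

View pics/w1a.png

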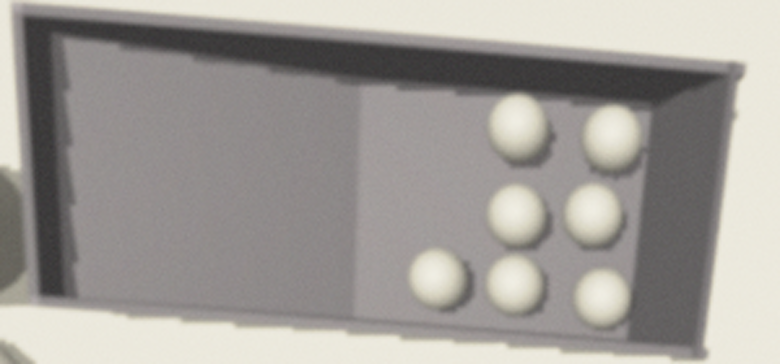

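View pics/w1b.png

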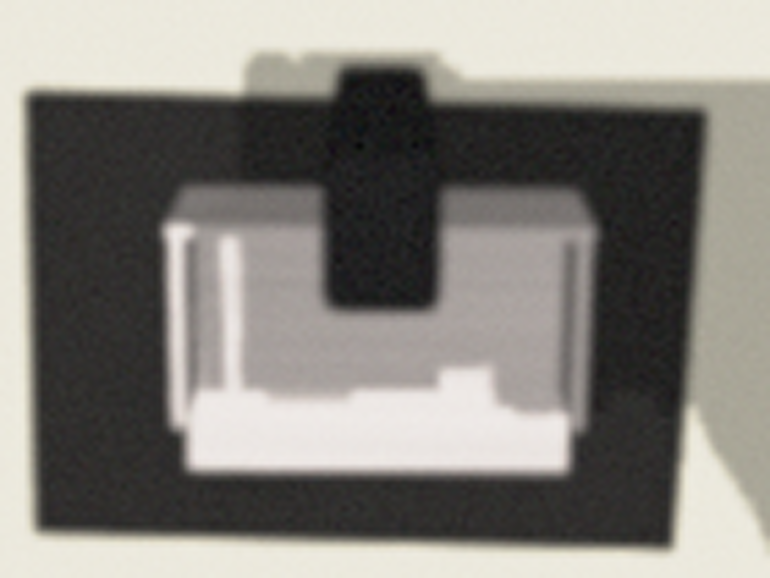

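Run:
```python
from h import *
c=cam('wrist')
def q(u,v,z): return np.round(onz(c,210+(u+.5)/5.5-.5,160+(v+.5)/5.5-.5,z)*1000,1)
print(c['T'][:3,3],get_obs()['tool_pos'])
for n,u,v,z in [('h',325,308,.105),('h',440,308,.105),('lipL',186,472,.007),('lipR',571,472,.007),('mTL',28,92,.005),('mTR',706,112,.005),('mBR',672,547,.005),('mBL',38,528,.005)]: print(n,q(u,v,z))
t=cam('top')
def q(u,v,z): return np.round(onz(t,175+(u+.5)/8.5-.5,255+(v+.5)/8.5-.5,z)*1000,1)
for n,u,v in [('mTL',155,58),('mTR',670,84),('mBR',650,448),('mBL',131,417)]: print(n,q(u,v,.005))
s=cam('side')
def q(u,v,z): return np.round(onz(s,190+(u+.5)/4.5-.5,120+(v+.5)/4.5-.5,z)*1000,1)
for n,u,v,z in [('mTL',72,283,.005),('mBL',73,420,.005),('mBR',227,405,.005),('tubFBrim',303,335,.055),('tubFTrim',455,325,.055),('tubBT',420,118,.055),('tubBB',292,125,.055)]: print(n,q(u,v,z))
```

```text
[0.53899565 0.1540905  0.38617341] [0.46847651 0.1543219  0.29249013]
h [457.  164.5 105. ]
h [456.6 145.5 105. ]
lipL [390.  201.2   7. ]
lipR [388.1 113.    7. ]
mTL [478.1 231.3   5. ]
mTR [470.5  84.    5. ]
mBR [368.1  89.2   5. ]
mBL [376.1 236.5   5. ]
mTL [475.6 234.8   5. ]
mTR [469.8  85.5   5. ]
mBR [366.2  89.5   5. ]
mBL [373.1 238.6   5. ]
mTL [375.1 233.9   5. ]
mBL [369.5  86.5   5. ]
mBR [470.4  82.5   5. ]
tubFBrim [523.7  85.3  55. ]
tubFTrim [622.9  77.1  55. ]
tubBT [647.7 325.2  55. ]
tubBB [550.5 333.4  55. ]
```

```bash
python3 -m crank '[[87,0,2,-40,0,0,0],[87,0,2,-80,0,0,0],[87,0,2,-120,0,0,0],[87,0,2,-150,0,0,0],[87,0,2,-159,0,0,0],[87,0,2,-159,0,0,0]]' 
python3 -m crank '[[15,0,0,0,0,0,0],[15,0,0,0,0,0,0],[15,0,0,0,0,0,0],[15,0,0,0,0,0,0],[15,0,0,0,0,0,0],[15,0,0,0,0,0,0]]' 50
python3 -c "
from h import *
print(get_obs()); cam('wrist','w2')"
```

```text
time_s: 3.35
tool_pos: [0.4683, 0.1547, 0.1324]
tool_rot: [179.9, -0.1, -91.5]
force: [0.1, -0.1, 0.4]
grip_width: 0.0871
time_s: 3.95
tool_pos: [0.4684, 0.1548, 0.1326]
tool_rot: [179.9, -0.1, -91.5]
force: [0.8, -0.2, -0.6]
grip_width: 0.0468
{'time_s': 3.95, 'qpos': array([  14.91357199,   11.04402994,  -39.00691177,  114.15733183,
          8.22426255,   57.61606241, -119.50423392]), 'joint_velocities': array([ 0.0173551 ,  0.09457019, -0.02601708,  0.22481034,  0.03965834,
       -0.17092158,  0.05932043]), 'effort': array([ 1.13719734e-02, -3.13367379e+01, -3.37485686e+00, -2.68025923e+01,
        1.68180495e-02, -7.48069002e-02,  4.27517525e-04]), 'tool_pos': array([0.46835651, 0.15478166, 0.13258685]), 'tool_rot': array([ 1.79889533e+02, -6.62237515e-02, -9.14915503e+01]), 'force': array([ 0.8252445 , -0.24973073, -0.55462406]), 'wrist_torque': array([ 0.01308267,  0.01211965, -0.0078393 ]), 'grip_width': 0.04683327886895414}
```

View pics/w2.png

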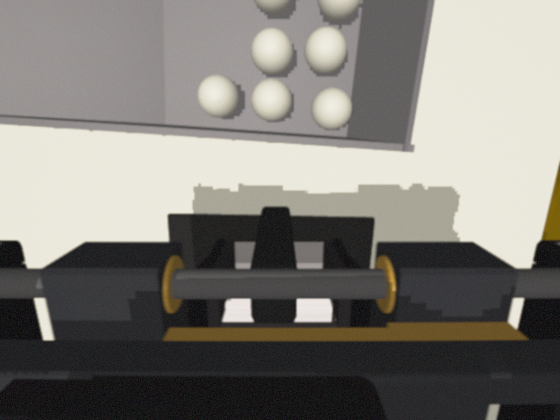

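Fingers (195/375 px) straddle the handle (275, 260), still closing. Finish closing and lift.

```bash
python3 -m crank '[[10,0,0,0,0,0,0],[10,0,0,0,0,0,0],[10,0,0,0,0,0,0],[10,0,0,0,0,0,0],[10,0,0,0,0,0,0],[10,0,0,0,0,0,0]]' 58
python3 -m crank '[[10,0,0,15,0,0,0],[10,0,0,30,0,0,0],[10,0,0,60,0,0,0],[10,0,0,100,0,0,0],[10,0,0,125,0,0,0],[10,0,0,125,0,0,0]]'
python3 -c "
from h import *
c=cam('side'); crop(c,'s3',190,100,170,130,4.5)"
```

```text
time_s: 4.6
tool_pos: [0.4684, 0.1549, 0.1325]
tool_rot: [179.9, -0.0, -91.5]
force: [0.5, -0.0, 0.4]
grip_width: 0.0197
time_s: 5.2
tool_pos: [0.4705, 0.1559, 0.2629]
tool_rot: [-179.6, 0.0, -91.5]
force: [0.8, -0.2, -1.4]
grip_width: 0.0197
```

View pics/s3.png

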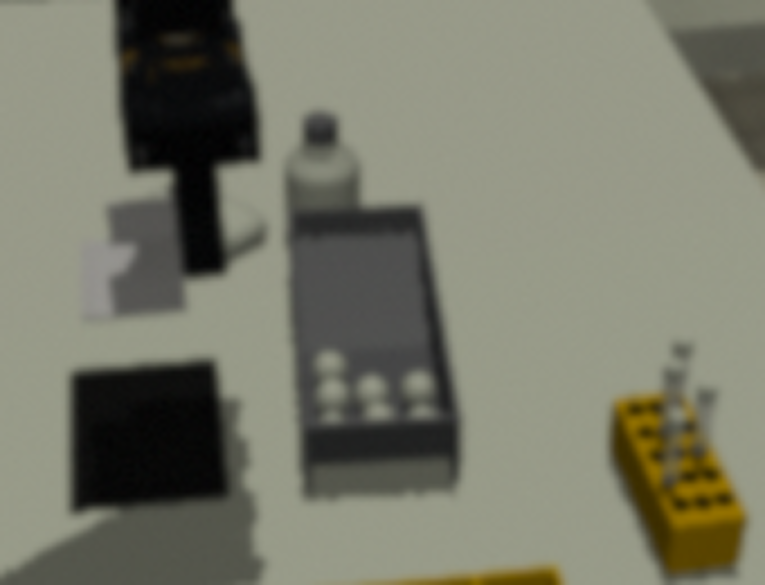

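```bash
cat > g.py <<'E'
import sys
from h import *
from scipy.spatial.transform import Rotation as Ro
TO=np.array([586.,200.5]); TY=-95.3   # tub
OFF=(-46.5,127.5)                      # TCP in scoop (x,z)
def tgt(base,yaw,L,lz,th,lat=0,lipx=32.5,off=OFF):
    """lip at L along axis, height lz (mm), nose-down th deg -> TCP mm, R"""
    c,s=np.cos(np.radians(th)),np.sin(np.radians(th))
    dx=off[0]-lipx; dz=off[1]
    t=L+dx*c+dz*s; z=lz-dx*s+dz*c
    a=np.radians(yaw); d=np.array([np.cos(a),np.sin(a)]); n=np.array([-d[1],d[0]])
    p=base+d*t+n*lat
    R=Ro.from_rotvec(np.radians(th)*np.r_[n,0])*Ro.from_euler('xyz',[180,0,yaw-270],degrees=True)
    return np.r_[p,z],R
def delta(p,R):
    o=get_obs(); P=np.array(o['tool_pos'])*1000; C=Ro.from_euler('xyz',o['tool_rot'],degrees=True)
    return np.r_[p-P,(R*C.inv()).as_rotvec(degrees=True)]
def show(lst,base=None,yaw=None,**k):
    for a in lst:
        print(a,np.round(delta(*tgt(TO if base is None else base,TY if yaw is None else yaw,*a,**k)),1).tolist())
if __name__=='__main__':
    show([tuple(map(float,a.split(','))) for a in sys.argv[1:]])
E
python3 g.py -4,120,0 -4,120,14 -4,60,14 -4,8,14
```

```text
(-4.0, 120.0, 0.0) [124.2, 127.8, -12.9, -0.1, 0.2, 86.2]
(-4.0, 120.0, 14.0) [121.2, 94.7, 2.4, 10.1, -11.3, 85.7]
(-4.0, 60.0, 14.0) [121.2, 94.7, -57.6, 10.1, -11.3, 85.7]
(-4.0, 8.0, 14.0) [121.2, 94.7, -109.6, 10.1, -11.3, 85.7]
```

```bash
python3 -m crank '[[10,12,12,5,0,0,8],[10,24,24,5,0,0,16],[10,36,36,5,0,0,24],[10,48,48,5,0,0,32],[10,60,60,5,0,0,40],[10,75,75,5,0,0,48],[10,90,90,5,0,0,56],[10,105,105,5,0,0,64]]'
python3 -m crank '[[10,5,5,0,0,0,8],[10,10,15,0,0,0,16],[10,19,22,0,0,0,22],[10,19,22,0,0,0,22]]'
python3 g.py -4,120,14 -4,60,14 -4,8,14
```

```text
time_s: 6.05
tool_pos: [0.5744, 0.2604, 0.2641]
tool_rot: [-179.9, 0.1, -27.2]
force: [-0.3, -0.3, -1.9]
grip_width: 0.0195
time_s: 6.45
tool_pos: [0.5933, 0.2828, 0.2624]
tool_rot: [-179.9, 0.2, -5.1]
force: [1.0, 0.5, -1.2]
grip_width: 0.0194
(-4.0, 120.0, 14.0) [-2.7, -32.8, 0.4, 13.8, -1.5, -0.2]
(-4.0, 60.0, 14.0) [-2.7, -32.8, -59.6, 13.8, -1.5, -0.2]
(-4.0, 8.0, 14.0) [-2.7, -32.8, -111.6, 13.8, -1.5, -0.2]
```

```bash
python3 -m crank '[[10,-1,-16,0,7,-0.7,0],[10,-3,-33,0,13.8,-1.5,0],[10,-3,-33,-25,13.8,-1.5,0],[10,-3,-33,-50,13.8,-1.5,0],[10,-3,-33,-58,13.8,-1.5,0],[10,-3,-33,-58,13.8,-1.5,0]]'
python3 - <<'E'
from h import *
c=cam('top'); crop(c,'t4',110,165,180,135,4.4)
c=cam('side'); crop(c,'s4',190,100,170,130,4.5)
E
```

```text
time_s: 7.05
tool_pos: [0.589, 0.2493, 0.2028]
tool_rot: [-166.1, 0.1, -5.1]
force: [-0.2, 0.5, -0.9]
grip_width: 0.0199
```

View pics/t4.png

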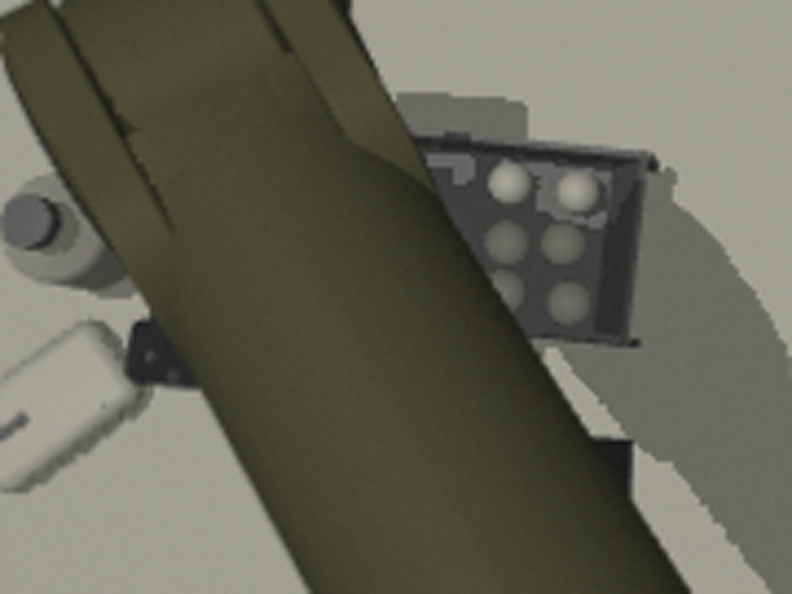

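View pics/s4.png

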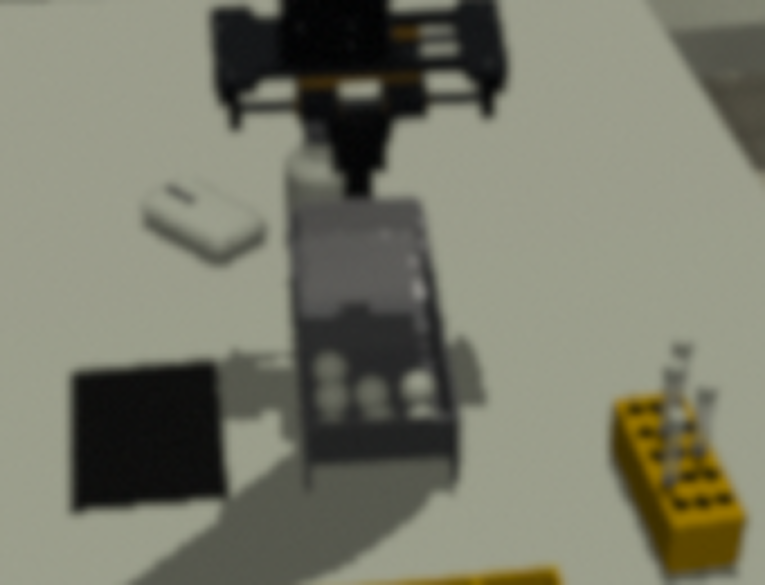

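Run:
```python
from h import *
from g import *
s=cam('side'); crop(s,'s4b',240,120,70,70,8.5)
def pj(P): 
    u=proj(s,P/1000); return np.round([(u[0]-240+.5)*8.5-.5,(u[1]-120+.5)*8.5-.5])
a=np.radians(TY); d=np.array([np.cos(a),np.sin(a)]); n=np.array([-d[1],d[0]])
o=get_obs(); P=np.array(o['tool_pos'])*1000; C=Ro.from_euler('xyz',o['tool_rot'],degrees=True); S=C*Ro.from_euler('xyz',[180,0,-270],degrees=True).inv() 
# scoop frame from tool
yaw=o['tool_rot'][2]
S=C*(Ro.from_euler('xyz',[180,0,-270],degrees=True)).inv() if 0 else C*Ro.from_euler('xyz',[180,0,-270],degrees=True).inv()
M=S.as_matrix(); print(np.round(M,2))
# tool->scoop: at level yaw y: tool=Rz(y-270)Rx180 ; scoop=Rz(y) => scoop = tool*Rx180*Rz(270)
M=(C*Ro.from_euler('x',180,degrees=True)*Ro.from_euler('z',270,degrees=True)).as_matrix(); print(np.round(M,2))
org=P-M@np.array([-46.5,0,127.5])
for q in [(32.5,43,0),(32.5,-43,0),(-32.5,43,0),(-32.5,-43,0),(-31,43,36),(-31,-43,36)]: 
    W=org+M@np.array(q,float); print(q,np.round(W,1),pj(W), 'tub t,lat',np.round([(W[:2]-TO)@d,(W[:2]-TO)@n],1))
for t,l,z in [(124,50,55),(124,-50,55),(-131,50,55),(-131,-50,55)]: print('tub',pj(np.r_[TO+d*t+n*l,z]))
```

```text
[[-0.08  1.   -0.02]
 [-0.97 -0.09 -0.24]
 [-0.24  0.    0.97]]
[[-0.08  1.   -0.02]
 [-0.97 -0.09 -0.24]
 [-0.24  0.    0.97]]
(32.5, 43, 0) [629.7 201.6  63. ] [384. 387.] tub t,lat [-5.1 43.4]
(32.5, -43, 0) [544.  209.1  62.8] [154. 401.] tub t,lat [ -4.7 -42.6]
(-32.5, 43, 0) [635.2 264.4  78.8] [367. 259.] tub t,lat [-68.2  43. ]
(-32.5, -43, 0) [549.5 271.9  78.6] [143. 271.] tub t,lat [-67.8 -43. ]
(-31, 43, 36) [634.2 254.3 113.3] [370. 196.] tub t,lat [-58.  43.]
(-31, -43, 36) [548.5 261.8 113.1] [141. 208.] tub t,lat [-57.6 -43. ]
tub [442. 622.]
tub [152. 639.]
tub [369. 222.]
tub [121. 234.]
```

View pics/s4b.png

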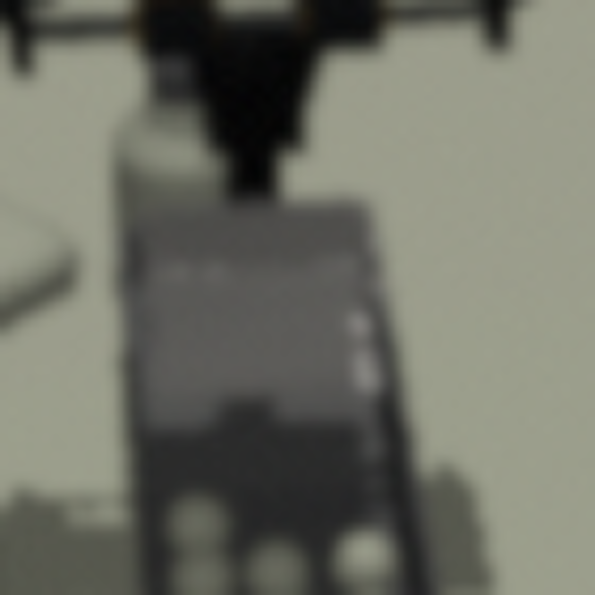

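```bash
python3 -m crank '[[10,0,0,-25,0,0,0],[10,0,0,-45,0,0,0],[10,0,0,-53,0,0,0],[10,0,0,-54,0,0,0],[10,0,0,-54,0,0,0]]'
python3 g.py -4,7,14 15,7,12 30,7,9 50,7,5.5 65,7,3 75,7,1 85,7,0 93,7,0
```

```text
time_s: 7.7
tool_pos: [0.591, 0.2516, 0.1529]
tool_rot: [-165.9, -0.2, -5.0]
force: [-0.7, -0.2, -1.5]
grip_width: 0.0195
(-4.0, 7.0, 14.0) [-0.4, -1.5, -3.1, -0.1, 0.2, -0.3]
(15.0, 7.0, 12.0) [-1.7, -15.5, -4.8, -2.0, 0.4, -0.3]
(30.0, 7.0, 9.0) [-2.4, -23.2, -7.6, -5.0, 0.7, -0.3]
(50.0, 7.0, 5.5) [-3.5, -34.8, -11.4, -8.5, 1.0, -0.3]
(65.0, 7.0, 3.0) [-4.3, -43.9, -14.5, -11.0, 1.2, -0.3]
(75.0, 7.0, 1.0) [-4.8, -49.4, -17.1, -13.0, 1.4, -0.3]
(85.0, 7.0, 0.0) [-5.6, -57.1, -18.4, -14.0, 1.5, -0.3]
(93.0, 7.0, 0.0) [-6.3, -65.1, -18.4, -14.0, 1.5, -0.3]
```

```bash
python3 -m crank '[[10,0,-1,-3,0,0,0],[10,-1,-8,-4,-1,0.3,-0.3],[10,-2,-15,-5,-2,0.4,-0.3],[10,-2,-19,-6,-3.5,0.5,-0.3],[10,-2,-23,-7.6,-5,0.7,-0.3],[10,-2,-23,-7.6,-5,0.7,-0.3]]'
python3 g.py 30,6.5,9 40,6.5,7 50,6.5,5.5 65,6.5,3 75,6.5,1 85,6.5,0 93,6.5,0
```

```text
time_s: 8.3
tool_pos: [0.5889, 0.2288, 0.1454]
tool_rot: [-171.0, 0.0, -5.3]
force: [-0.1, 0.5, -1.8]
grip_width: 0.0196
(30.0, 6.5, 9.0) [-0.3, -0.4, -0.6, 0.0, -0.0, -0.0]
(40.0, 6.5, 7.0) [-0.8, -5.6, -2.7, -2.0, 0.2, -0.0]
(50.0, 6.5, 5.5) [-1.4, -12.0, -4.4, -3.4, 0.3, -0.0]
(65.0, 6.5, 3.0) [-2.3, -21.2, -7.4, -5.9, 0.5, -0.0]
(75.0, 6.5, 1.0) [-2.8, -26.6, -10.0, -7.9, 0.7, -0.0]
(85.0, 6.5, 0.0) [-3.5, -34.3, -11.4, -8.9, 0.8, -0.0]
(93.0, 6.5, 0.0) [-4.2, -42.3, -11.4, -8.9, 0.8, -0.0]
```

```bash
python3 -m crank '[[10,-0.4,-3,-1.5,-1,0.1,0],[10,-0.8,-5.6,-2.7,-2,0.2,0],[10,-1.1,-9,-3.5,-2.7,0.3,0],[10,-1.4,-12,-4.4,-3.4,0.3,0],[10,-1.9,-16.6,-6,-4.7,0.4,0],[10,-2.3,-21,-7.4,-5.9,0.5,0],[10,-2.3,-21,-7.4,-5.9,0.5,0]]'
python3 - <<'E'
from h import *
c=cam('side'); crop(c,'s5',230,130,80,80,7.4)
c=cam('wrist','w5')
E
python3 g.py 65,6.5,3 75,6.5,1 85,6.5,0 93,6.5,0
```

```text
time_s: 9.0
tool_pos: [0.5865, 0.2075, 0.1377]
tool_rot: [-177.0, -0.0, -5.3]
force: [-0.1, -0.2, -0.8]
grip_width: 0.0197
(65.0, 6.5, 3.0) [0.1, -0.2, 0.0, -0.0, 0.0, -0.0]
(75.0, 6.5, 1.0) [-0.4, -5.7, -2.6, -2.0, 0.2, -0.0]
(85.0, 6.5, 0.0) [-1.1, -13.4, -3.9, -3.0, 0.3, -0.0]
(93.0, 6.5, 0.0) [-1.9, -21.4, -3.9, -3.0, 0.3, -0.0]
```

View pics/s5.png

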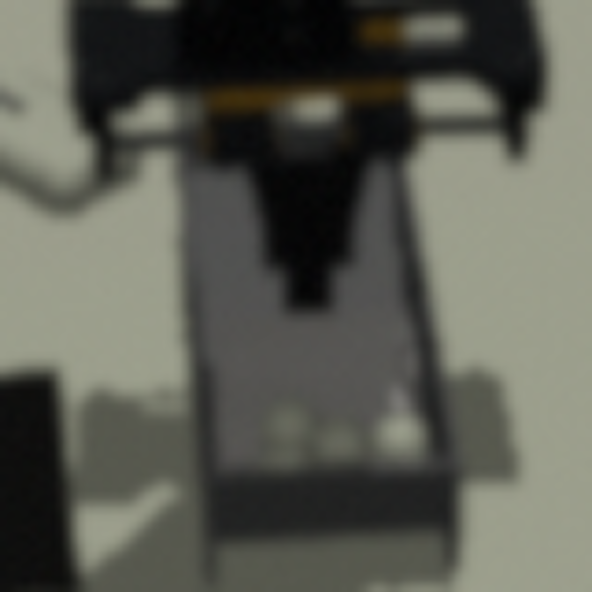

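View pics/w5.png

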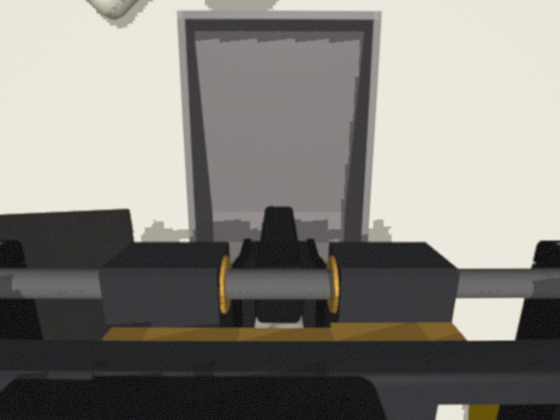

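```bash
python3 -m crank '[[10,-0.2,-3,-1.3,-1,0.1,0],[10,-0.4,-6,-2.6,-2,0.2,0],[10,-0.8,-10,-3.3,-2.6,0.3,0],[10,-1.1,-13.4,-4,-3,0.3,0],[10,-1.5,-17,-4,-3,0.3,0],[10,-1.9,-21.4,-4,-3,0.3,0],[10,-1.9,-21.4,-4,-3,0.3,0]]'
python3 - <<'E'
from h import *
c=cam('side'); crop(c,'s6',230,130,80,80,7.4)
E
python3 g.py 93,6.5,0 96,6.5,0 98,6.5,0
```

```text
time_s: 9.8
tool_pos: [0.5848, 0.1849, 0.1337]
tool_rot: [179.9, 0.0, -5.3]
force: [0.1, -0.5, -1.5]
grip_width: 0.0194
(93.0, 6.5, 0.0) [-0.1, 1.3, 0.3, 0.0, -0.0, 0.0]
(96.0, 6.5, 0.0) [-0.3, -1.7, 0.3, 0.0, -0.0, 0.0]
(98.0, 6.5, 0.0) [-0.5, -3.7, 0.3, 0.0, -0.0, 0.0]
```

View pics/s6.png

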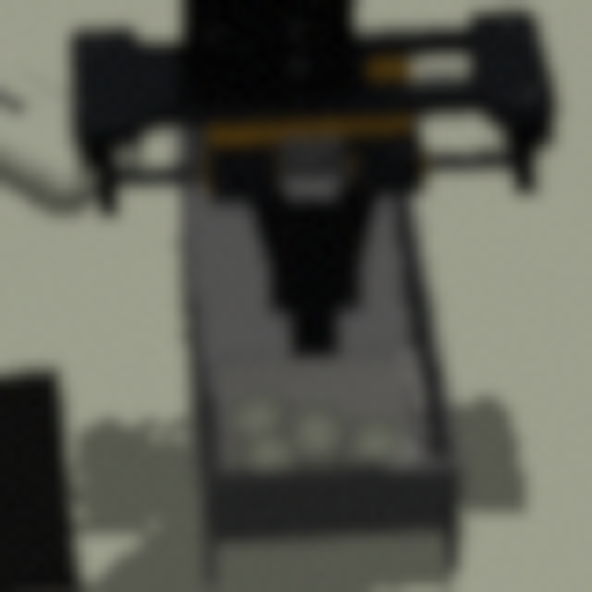

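```bash
python3 -m crank '[[10,-0.3,-2,0.2,0,0,0],[10,-0.5,-3.5,0.3,0,0,0],[10,-0.5,-4.5,0.3,0,0,0],[10,-0.5,-4.5,0.3,0,0,0]]'
python3 g.py 98,6.5,0 99.5,11,-2.6 101,16.5,-5.3 104.5,26.5,-11 108,36.5,-16.5 111,46.5,-22 111,90,-22
```

```text
time_s: 10.25
tool_pos: [0.5842, 0.1813, 0.1341]
tool_rot: [-180.0, 0.0, -5.3]
force: [-0.5, 1.7, -2.1]
grip_width: 0.0197
(98.0, 6.5, 0.0) [0.0, 0.2, -0.1, -0.0, -0.0, 0.0]
(99.5, 11.0, -2.6) [0.4, 4.4, 0.6, -2.6, 0.2, 0.0]
(101.0, 16.5, -5.3) [0.8, 8.6, 2.0, -5.3, 0.5, 0.0]
(104.5, 26.5, -11.0) [1.5, 16.5, 2.4, -11.0, 1.0, 0.0]
(108.0, 36.5, -16.5) [2.1, 23.1, 2.2, -16.5, 1.5, 0.0]
(111.0, 46.5, -22.0) [2.7, 29.1, 1.0, -21.9, 2.0, 0.0]
(111.0, 90.0, -22.0) [2.7, 29.1, 44.5, -21.9, 2.0, 0.0]
```

```bash
python3 -m crank '[[10,0.2,2.2,0.3,-1.3,0.1,0],[10,0.4,4.4,0.8,-2.6,0.2,0],[10,0.8,8.6,2,-5.3,0.5,0],[10,1.1,12.5,2.5,-8.1,0.7,0],[10,1.5,16.5,2.6,-11,1,0],[10,1.8,19.8,2.6,-13.7,1.2,0],[10,2.1,23.1,2.5,-16.5,1.5,0],[10,2.7,29.1,2,-22,2,0]]'
python3 - <<'E'
from h import *
c=cam('side'); crop(c,'s7',230,120,80,80,7.4)
E
python3 g.py 111,46.5,-22 111,90,-22
```

```text
time_s: 11.05
tool_pos: [0.588, 0.2087, 0.137]
tool_rot: [157.6, -0.2, -5.5]
force: [1.1, -0.8, -2.4]
grip_width: 0.0199
(111.0, 46.5, -22.0) [0.7, -3.3, -0.3, 0.4, -0.0, -0.2]
(111.0, 90.0, -22.0) [0.7, -3.3, 43.2, 0.4, -0.0, -0.2]
```

View pics/s7.png

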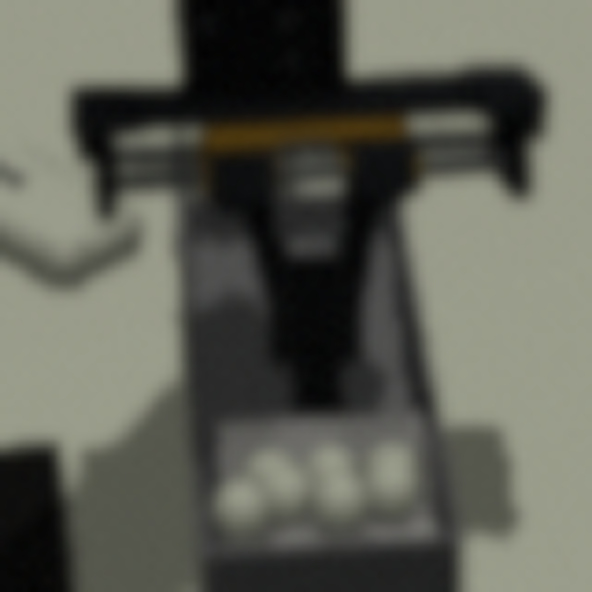

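```bash
python3 -m crank '[[10,0,0,12,0,0,0],[10,0,0,30,0,0,0],[10,0,0,55,0,0,0],[10,0,0,80,0,0,0],[10,0,0,100,0,0,0],[10,0,0,110,0,0,0],[10,0,0,110,0,0,0]]'
python3 - <<'E'
from h import *
c=cam('side'); crop(c,'s8',230,80,110,110,5.4)
c=cam('top'); crop(c,'t8',130,165,180,135,4.4)
E
```

```text
time_s: 11.8
tool_pos: [0.5871, 0.2133, 0.2486]
tool_rot: [157.7, -0.3, -5.2]
force: [-0.5, -0.4, -2.9]
grip_width: 0.0194
```

View pics/s8.png

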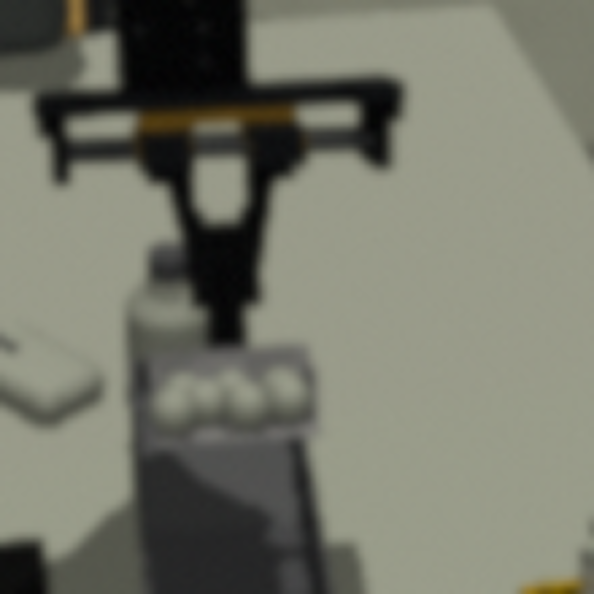

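View pics/t8.png

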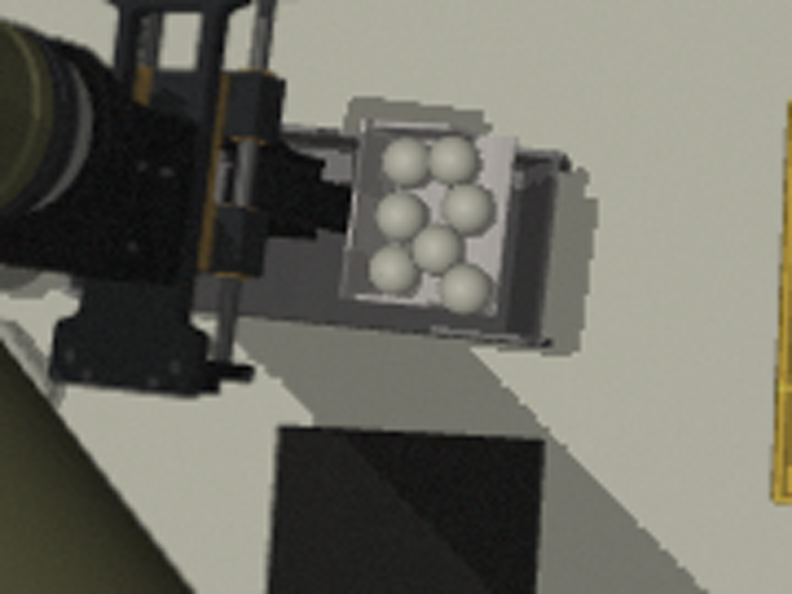

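```bash
cat > d.py <<'E'
from g import *
BAY=np.array([549.6,-138.3]); BY=-92.25
show([tuple(map(float,a.split(','))) for a in sys.argv[1:]],BAY,BY)
E
python3 d.py 5,150,-22 5,90,-22 5,70,-10 5,46,0 5,38,5 5,28,12 5,16,20 5,15,30
```

```text
(5.0, 150.0, -22.0) [-32.0, -235.4, -6.9, 0.4, 0.0, 2.9]
(5.0, 90.0, -22.0) [-32.0, -235.4, -66.9, 0.4, 0.0, 2.9]
(5.0, 70.0, -10.0) [-32.8, -256.5, -63.7, 12.4, -0.7, 2.9]
(5.0, 46.0, 0.0) [-33.7, -277.4, -72.0, 22.4, -1.4, 2.9]
(5.0, 38.0, 5.0) [-34.1, -288.8, -73.6, 27.4, -1.7, 2.8]
(5.0, 28.0, 12.0) [-34.8, -305.6, -76.4, 34.4, -2.2, 2.8]
(5.0, 16.0, 20.0) [-35.6, -325.7, -82.7, 42.4, -2.7, 2.8]
(5.0, 15.0, 30.0) [-36.6, -351.7, -80.6, 52.3, -3.3, 2.7]
```

Smooth transit with acceleration/deceleration ramps.

```bash
python3 -m crank '[[10,-0.5,-4,0,0,0,0],[10,-2,-14,0,0,0,0.3],[10,-4,-30,0,0,0,0.5],[10,-7,-50,0,0,0,0.8],[10,-9,-70,0,0,0,1],[10,-12,-90,0,0,0,1.3],[10,-14,-110,0,0,0,1.5],[10,-16,-125,-1,0,0,1.6]]'
python3 -m crank '[[10,-2,-15,0,0,0,0.2],[10,-4,-32,0,0,0,0.4],[10,-6,-50,0,0,0,0.6],[10,-9,-68,0,0,0,0.9],[10,-12,-85,0,0,0,1.1],[10,-14,-98,0,0,0,1.2],[10,-15,-106,0,0,0,1.3],[10,-15,-110,0,0,0,1.3]]'
python3 - <<'E'
from h import *
c=cam('top'); crop(c,'t9',250,165,180,135,4.4)
c=cam('side'); crop(c,'s9',210,120,150,150,3.9)
E
python3 d.py 5,150,-22 5,90,-22 5,70,-10 5,46,0 5,38,5 5,28,12 5,16,20 5,15,30
```

```text
time_s: 12.7
tool_pos: [0.5698, 0.0848, 0.2444]
tool_rot: [157.5, -0.0, -3.7]
force: [0.5, -0.6, -2.1]
grip_width: 0.0194
time_s: 13.5
tool_pos: [0.5545, -0.0261, 0.2444]
tool_rot: [157.5, -0.0, -2.4]
force: [0.1, 0.5, -2.8]
grip_width: 0.0197
(5.0, 150.0, -22.0) [-0.6, 3.1, -5.7, 0.5, 0.0, 0.1]
(5.0, 90.0, -22.0) [-0.6, 3.1, -65.7, 0.5, 0.0, 0.1]
(5.0, 70.0, -10.0) [-1.5, -18.0, -62.5, 12.5, -0.5, 0.2]
(5.0, 46.0, 0.0) [-2.3, -38.9, -70.9, 22.5, -0.9, 0.2]
(5.0, 38.0, 5.0) [-2.7, -50.3, -72.5, 27.5, -1.1, 0.2]
(5.0, 28.0, 12.0) [-3.4, -67.1, -75.2, 34.5, -1.4, 0.2]
(5.0, 16.0, 20.0) [-4.2, -87.3, -81.5, 42.5, -1.7, 0.2]
(5.0, 15.0, 30.0) [-5.2, -113.2, -79.4, 52.5, -2.1, 0.2]
```

View pics/t9.png

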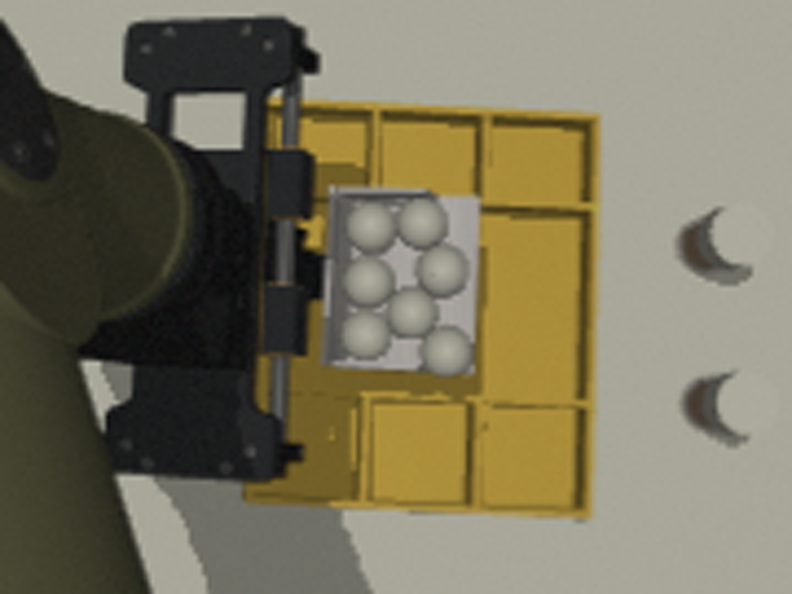

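View pics/s9.png

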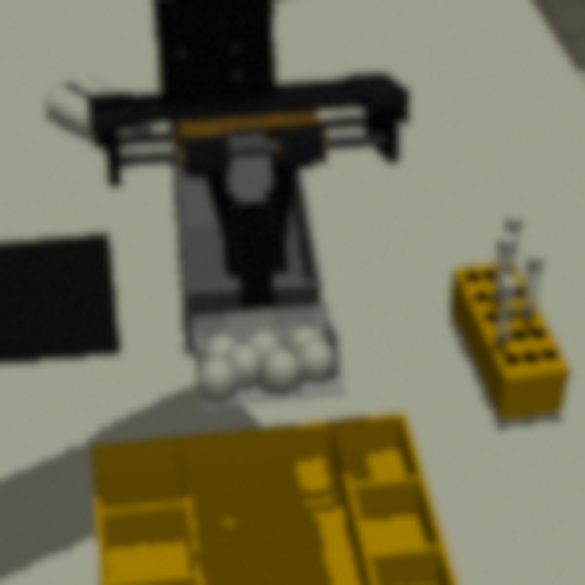

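```bash
python3 -m crank '[[10,0,3,-8,0.5,0,0],[10,0,3,-25,0.5,0,0],[10,0,3,-45,0.5,0,0],[10,-0.5,0,-58,3,0,0],[10,-1,-6,-64,6,-0.2,0.1],[10,-1.2,-12,-64,9,-0.3,0.1],[10,-1.5,-18,-63,12.5,-0.5,0.2],[10,-1.5,-18,-63,12.5,-0.5,0.2]]'
python3 d.py  5,58,-5 5,46,0 5,38,5 5,28,12 5,16,20 5,15,30
```

```text
time_s: 14.4
tool_pos: [0.5527, -0.0459, 0.1801]
tool_rot: [169.9, 0.0, -2.4]
force: [-0.2, -1.0, -2.8]
grip_width: 0.0199
(5.0, 58.0, -5.0) [0.2, -7.6, -2.0, 5.1, -0.2, 0.2]
(5.0, 46.0, 0.0) [-0.2, -18.4, -6.6, 10.0, -0.5, 0.2]
(5.0, 38.0, 5.0) [-0.7, -29.8, -8.2, 15.0, -0.7, 0.2]
(5.0, 28.0, 12.0) [-1.3, -46.6, -11.0, 22.0, -0.9, 0.2]
(5.0, 16.0, 20.0) [-2.1, -66.8, -17.3, 30.0, -1.3, 0.2]
(5.0, 15.0, 30.0) [-3.1, -92.7, -15.2, 40.0, -1.7, 0.2]
```

```bash
python3 -m crank '[[10,0,-7,-2,5,-0.2,0.2],[10,0,-18.4,-6.6,10,-0.5,0.2],[10,-0.5,-24,-7.5,12.5,-0.6,0.2],[10,-0.7,-30,-8.2,15,-0.7,0.2],[10,-1,-38,-9.5,18.5,-0.8,0.2],[10,-1.3,-46.6,-11,22,-0.9,0.2],[10,-1.7,-57,-14,26,-1.1,0.2],[10,-2.1,-67,-17,30,-1.3,0.2]]'
python3 - <<'E'
from h import *
c=cam('top'); crop(c,'t10',250,165,180,135,4.4)
c=cam('side'); crop(c,'s10',210,170,150,130,3.9)
E
python3 d.py 5,16,20 5,15,30 5,25,38
```

```text
time_s: 15.2
tool_pos: [0.5505, -0.112, 0.1623]
tool_rot: [-160.0, 0.1, -2.1]
force: [-0.9, 0.2, -1.7]
grip_width: 0.0197
(5.0, 16.0, 20.0) [1.0, 3.3, 2.1, 0.1, -0.2, 0.2]
(5.0, 15.0, 30.0) [-0.0, -22.6, 4.2, 10.1, -0.6, 0.2]
(5.0, 25.0, 38.0) [-0.8, -43.5, 13.4, 18.1, -0.9, 0.2]
```

View pics/t10.png

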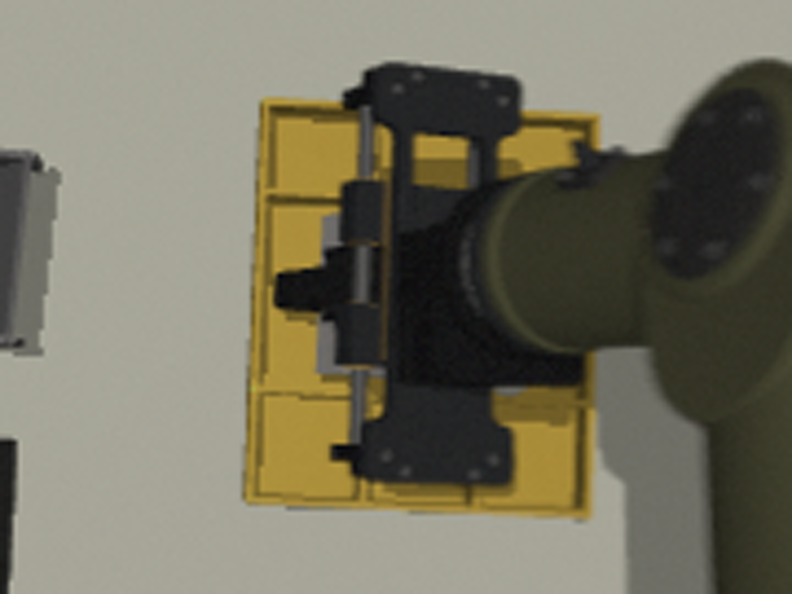

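View pics/s10.png

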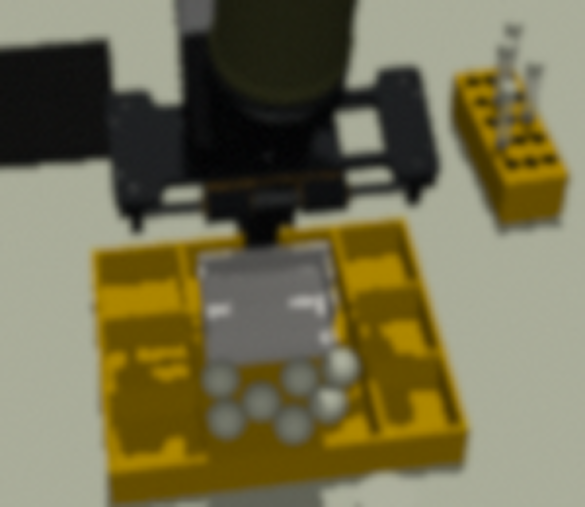

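```bash
python3 -m crank '[[10,0,5,15,0,0,0],[10,0,15,40,-5,0,0],[10,0,30,75,-10,0,0],[10,0,50,105,-15,0,0],[10,0,70,125,-20,0,0],[10,-10,90,130,-20,0,-5],[10,-20,110,130,-20,0,-12],[10,-25,130,130,-20,0,-20]]'
python3 - <<'E'
from g import *
print(np.round(delta(np.array([468.4,154.8,260]),Ro.from_euler('xyz',[180,0,-91.5],degrees=True)),1))
c=cam('top'); crop(c,'t11',290,175,190,140,4.2)
E
```

```text
time_s: 16.1
tool_pos: [0.5234, 0.0183, 0.2923]
tool_rot: [-179.6, -4.3, -22.1]
force: [-0.6, -0.3, -1.6]
grip_width: 0.0193
[-55.  136.5 -32.3   3.6   2.8 -69.4]
```

View pics/t11.png

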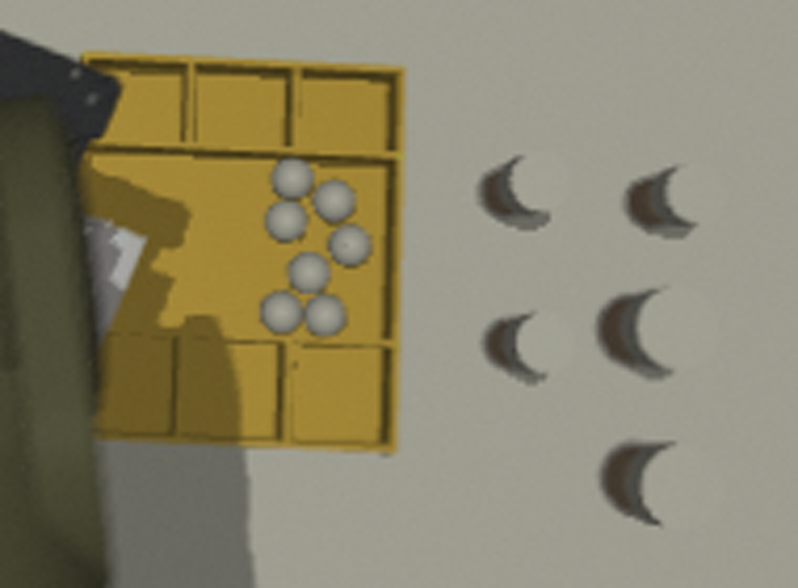

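All 7 balls are in the bay. Returning the scoop to the mat.

```bash
python3 -m crank '[[10,-6,16,0,0.5,0.3,-8.5],[10,-12,33,0,1,0.6,-17],[10,-20,50,0,1.5,1,-25],[10,-27,68,0,2,1.4,-34],[10,-34,85,0,2.5,1.8,-42],[10,-41,102,0,3,2.2,-51],[10,-48,120,0,3.3,2.5,-60],[10,-55,136.5,0,3.6,2.8,-68]]'
python3 - <<'E'
from g import *
print(np.round(delta(np.array([468.4,154.8,260]),Ro.from_euler('xyz',[180,0,-91.5],degrees=True)),1))
E
```

```text
time_s: 16.95
tool_pos: [0.4658, 0.1628, 0.2933]
tool_rot: [-179.7, -0.1, -90.0]
force: [0.6, 0.1, -1.2]
grip_width: 0.0199
[  2.6  -8.  -33.3   0.1   0.3  -1.5]
```

```bash
python3 -m crank '[[10,2,-7,-40,0,0.3,-1.5],[10,2.5,-7,-80,0,0.3,-1.5],[10,2.5,-8,-120,0,0.3,-1.5],[10,2.5,-8,-145,0,0.3,-1.5],[10,2.5,-8,-154,0,0.3,-1.5],[10,2.5,-8,-154,0,0.3,-1.5]]'
python3 - <<'E'
from g import *
print(np.round(delta(np.array([468.4,154.8,132.7]),Ro.from_euler('xyz',[180,0,-91.5],degrees=True)),1))
print(get_obs()['force'])
E
```

```text
time_s: 17.55
tool_pos: [0.4674, 0.1562, 0.1393]
tool_rot: [179.9, -0.1, -91.3]
force: [-1.3, 0.6, -1.2]
grip_width: 0.0195
[ 1.  -1.4 -6.6  0.1 -0.1 -0.2]
[-1.32872889  0.60892933 -1.22963541]
```

```bash
python3 -m crank '[[10,1,-1,-3,0,0,0],[10,1,-1,-5,0,0,0],[10,1,-1,-6,0,0,0],[10,1,-1,-6.5,0,0,0],[10,1,-1,-6.5,0,0,0]]'
python3 - <<'E'
from h import *
c=cam('side'); crop(c,'s12',190,120,90,90,6.5)
E
```

```text
time_s: 18.05
tool_pos: [0.4686, 0.1551, 0.1331]
tool_rot: [180.0, -0.1, -91.3]
force: [0.3, 0.8, -0.9]
grip_width: 0.0197
```

View pics/s12.png

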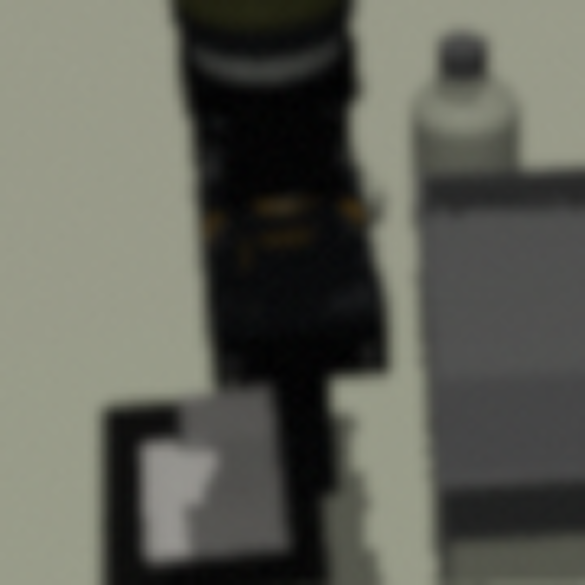

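```bash
python3 -m crank '[[30,0,0,0,0,0,0],[40,0,0,0,0,0,0],[50,0,0,0,0,0,0],[60,0,0,0,0,0,0],[70,0,0,0,0,0,0],[70,0,0,0,0,0,0],[70,0,0,0,0,0,0],[70,0,0,0,0,0,0]]' 20
python3 -m crank '[[87,0,0,0,0,0,0],[87,0,0,30,0,0,0],[87,0,0,70,0,0,0],[87,0,0,110,0,0,0],[87,0,0,150,0,0,0],[87,10,-45,160,0,0,0],[87,15,-90,160,0,0,0],[87,20,-135,160,0,0,0]]'
python3 - <<'E'
from h import *
c=cam('top'); crop(c,'t13',90,175,190,140,4.2); crop(c,'t13b',380,180,110,130,4.5)
c=cam('side'); crop(c,'s13',190,120,120,110,5); crop(c,'s13b',210,280,150,110,5)
E
```

```text
time_s: 18.9
tool_pos: [0.4685, 0.1551, 0.133]
tool_rot: [180.0, -0.1, -91.3]
force: [-0.2, -0.3, -0.7]
grip_width: 0.0684
time_s: 19.7
tool_pos: [0.4888, 0.0188, 0.294]
tool_rot: [-179.9, -0.2, -91.2]
force: [0.3, -0.6, -0.7]
grip_width: 0.0871
```

View pics/t13.png

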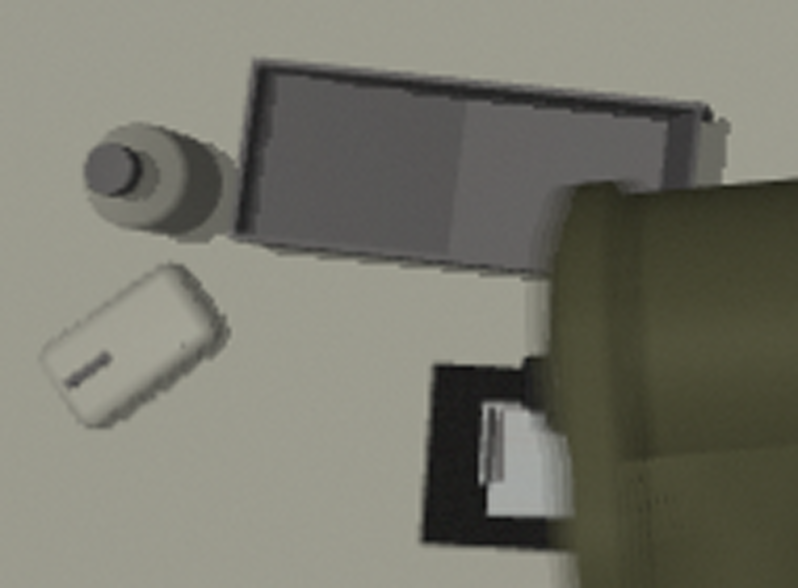

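View pics/s13.png

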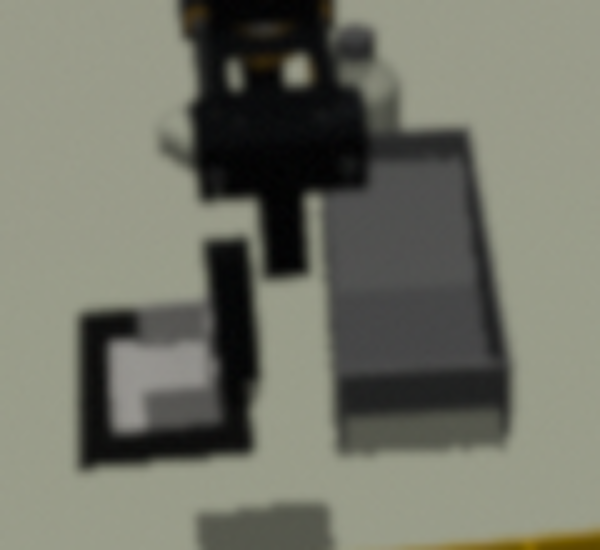

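View pics/t13b.png

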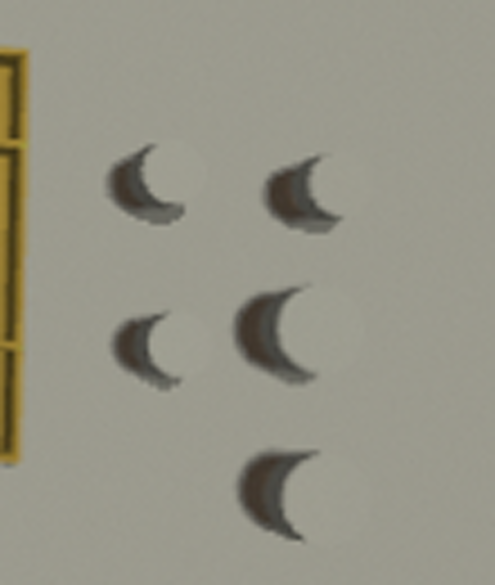

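View pics/s13b.png

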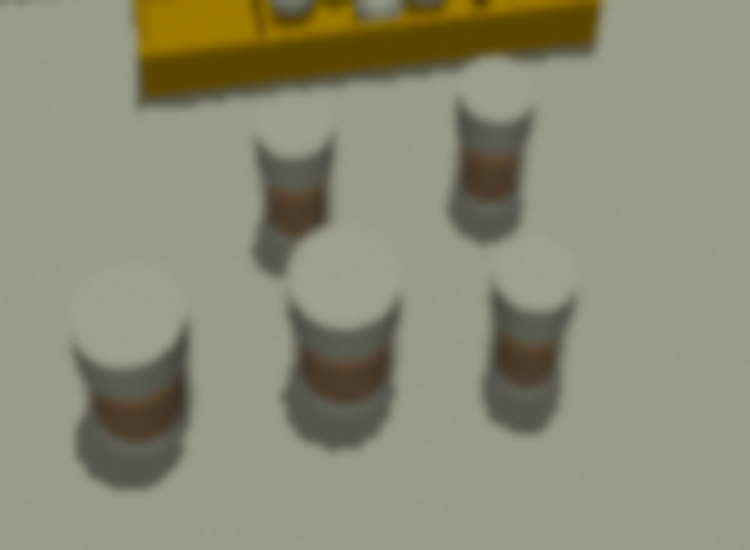

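Run:
```python
from h import *
s=cam('side');t=cam('top')
for n,a,b in [('slimA(near)',(294,118),(180,342)),('slimB(far)',(497,86),(176,177)),('slimC',(534,273),(338,184)),('wideA',(131,313),(318,495)),('wideB',(343,277),(307,331))]:
    u=onz(s,210+(a[0]+.5)/5-.5,280+(a[1]+.5)/5-.5,.072); v=onz(t,380+(b[0]+.5)/4.5-.5,180+(b[1]+.5)/4.5-.5,.072)
    print(n,np.round(u*1000,1)[:2],np.round(v*1000,1)[:2])
```

```text
slimA(near) [ 494.2 -302.1] [ 493.8 -303.4]
slimB(far) [ 583.6 -302.4] [ 579.  -303.4]
slimC [ 576.7 -391.6] [ 576.  -388.7]
wideA [ 416.7 -378.7] [ 416.2 -373.2]
wideB [ 501.3 -379.1] [ 499.8 -369.9]
```

```bash
python3 -m crank '[[87,5,-40,0,0,0,8.5],[87,10,-80,0,0,0,17],[87,15,-120,0,0,0,25.5],[87,15,-160,0,0,0,34],[87,15,-200,0,0,0,42.5],[87,15,-240,0,0,0,51],[87,12,-280,0,0,0,59.5],[87,6,-322,0,0,0,68]]'
python3 - <<'E'
from h import *
s=cam('side')
P=np.array([onz(s,210+(a+.5)/3.8-.5,220+(b+.5)/3.8-.5,.034)[:2]*1000 for a,b in [(90,54),(395,23),(456,230),(106,268)]]); print(np.round(P,1))
print(P.mean(0),cv2.minAreaRect(P.astype(np.float32)))
E
```

```text
time_s: 20.7
tool_pos: [0.4958, -0.3019, 0.293]
tool_rot: [-180.0, -0.1, -22.9]
force: [-0.3, -1.1, -0.7]
grip_width: 0.0869
[[ 440.6  -43.4]
 [ 660.2  -53. ]
 [ 651.7 -239.9]
 [ 432.8 -227.9]]
[ 546.33132843 -141.05567477] ((546.1345825195312, -141.40911865234375), (187.1783447265625, 219.85765075683594), 87.36861419677734)
```

```bash
python3 -m crank '[[87,-1,0,0,0,0,8.5],[87,-1,0,0,0,0,17],[87,-1,0,0,0,0,20.5],[87,-1,0,-30,0,0,20.5],[87,-1,0,-70,0,0,20.5],[87,-1,0,-80,0,0,20.5],[87,-1,0,-80,0,0,20.5]]' 20
python3 - <<'E'
from h import *
cam('wrist','w14'); print(get_obs()['tool_pos'])
c=cam('top'); crop(c,'t14',380,180,110,130,4.5)
E
```

```text
time_s: 21.45
tool_pos: [0.4912, -0.3097, 0.2107]
tool_rot: [179.9, 0.0, -2.4]
force: [-0.1, 0.3, 0.3]
grip_width: 0.0873
[ 0.49211037 -0.31051453  0.2126237 ]
```

View pics/w14.png

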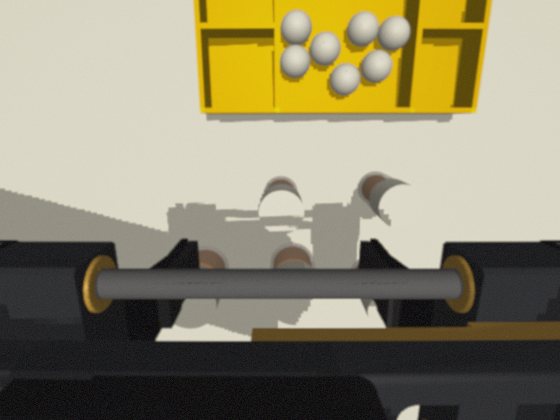

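View pics/t14.png

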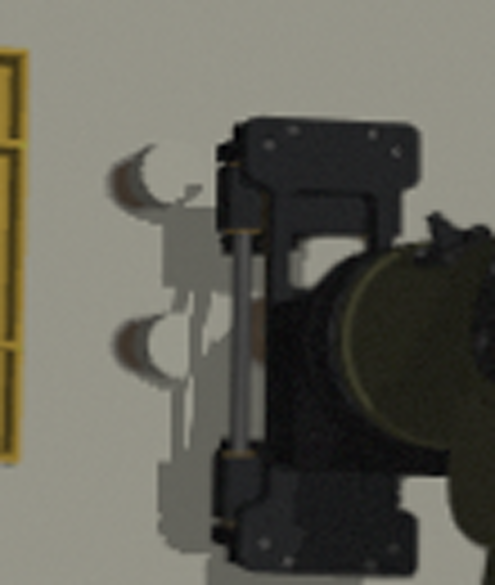

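Run:
```python
from h import *
w=cam('wrist')
for n,u,v,z in [('jarA',281,208,.072),('jarB',406,198,.072),('rimL',202,112,.034),('rimR',477,110,.034)]: print(n,np.round(onz(w,u,v,z)*1000,1))
C=np.array([545.5,-139.5]);a=np.radians(-2.4);R=np.array([[np.cos(a),-np.sin(a)],[np.sin(a),np.cos(a)]])
print(C+R@[-111,-94],C+R@[111,-94],get_obs()['tool_pos'])
```

```text
jarA [ 495.  -303.7   72. ]
jarB [ 589.3 -300.1   72. ]
rimL [ 434.2 -230.4   34. ]
rimR [ 658.4 -238.2   34. ]
[ 430.66105441 -228.76934847] [ 652.46632269 -238.06574359] [ 0.49279908 -0.31147795  0.2143305 ]
```

```bash
python3 -m crank '[[60,0,0,0,0,0,0],[60,0,0,0,0,0,0]]'; python3 -m crank '[[60,0,0,0,0,0,0],[60,0,0,0,0,0,0]]'
```

```text
time_s: 21.8
tool_pos: [0.4938, -0.3117, 0.2161]
tool_rot: [179.5, -0.4, -2.5]
force: [0.7, -0.4, 0.2]
grip_width: 0.0777
time_s: 22.0
tool_pos: [0.4941, -0.3119, 0.2169]
tool_rot: [179.5, -0.5, -2.5]
force: [0.3, 0.0, 0.0]
grip_width: 0.0641
```

```bash
python3 -m crank '[[60,0,9,-20,0.5,0.5,0],[60,0,9,-50,0.5,0.5,0],[60,0,9,-80,0.5,0.5,0],[60,0,9,-100,0.5,0.5,0],[60,0,9,-110,0.5,0.5,0],[60,0,9,-110,0.5,0.5,0]]'; python3 -m crank '[[60,0,0,0,0,0,0]]'
python3 -c "
from h import *
cam('wrist','w15')"
```

```text
time_s: 22.6
tool_pos: [0.493, -0.3018, 0.1047]
tool_rot: [-179.9, 0.2, -2.5]
force: [-0.8, -0.1, 0.3]
grip_width: 0.0601
time_s: 22.7
tool_pos: [0.4937, -0.3018, 0.1053]
tool_rot: [-179.9, 0.2, -2.4]
force: [0.3, 0.3, 0.8]
grip_width: 0.06
```

View pics/w15.png

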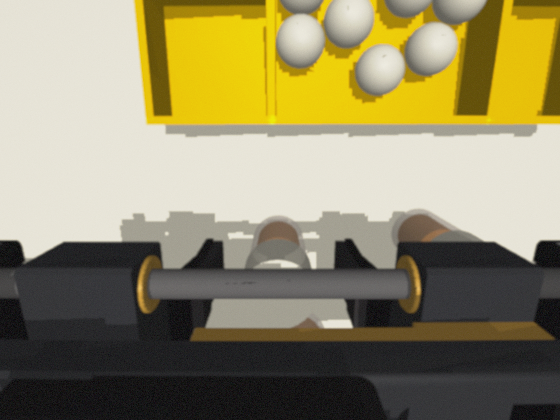

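```bash
python3 -m crank '[[25,0,0,0,0,0,0],[25,0,0,0,0,0,0],[25,0,0,0,0,0,0],[25,0,0,0,0,0,0],[25,0,0,0,0,0,0],[25,0,0,0,0,0,0]]' 20;  python3 -m crank '[[25,0,0,15,0,0,0],[25,0,0,40,0,0,0],[25,0,0,70,0,0,0],[25,0,0,90,0,0,0],[25,0,0,90,0,0,0]]'
```

```text
time_s: 23.35
tool_pos: [0.4936, -0.3019, 0.1056]
tool_rot: [-179.9, 0.2, -2.4]
force: [0.5, -0.7, 2.3]
grip_width: 0.0335
time_s: 23.85
tool_pos: [0.4955, -0.3027, 0.1999]
tool_rot: [179.9, -0.2, -2.4]
force: [0.1, -0.6, 0.0]
grip_width: 0.0337
```

```bash
python3 -m crank '[[25,20,33,0,0,0,0],[25,45,73,0,0,0,0],[25,70,113,0,0,0,0],[25,95,153,0,0,0,0],[25,118,190,0,0,0,0],[25,132,213,0,0,0,0],[25,137,221,0,0,0,0],[25,137,221,0,0,0,0]]'; python3 -m crank '[[25,0,0,0,0,0,0],[25,0,0,0,0,0,0]]'
python3 -c "
from h import *
cam('wrist','w16')
c=cam('side');crop(c,'s16',210,170,150,110,5)"
```

```text
time_s: 24.65
tool_pos: [0.6324, -0.0803, 0.1992]
tool_rot: [179.9, -0.1, -2.3]
force: [-0.3, 0.3, -0.3]
grip_width: 0.0335
time_s: 24.85
tool_pos: [0.6316, -0.0827, 0.1988]
tool_rot: [179.8, -0.0, -2.5]
force: [-0.2, 0.4, 0.6]
grip_width: 0.0333
```

View pics/w16.png

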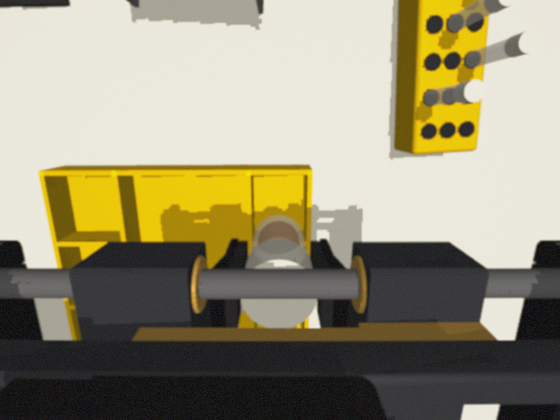

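View pics/s16.png

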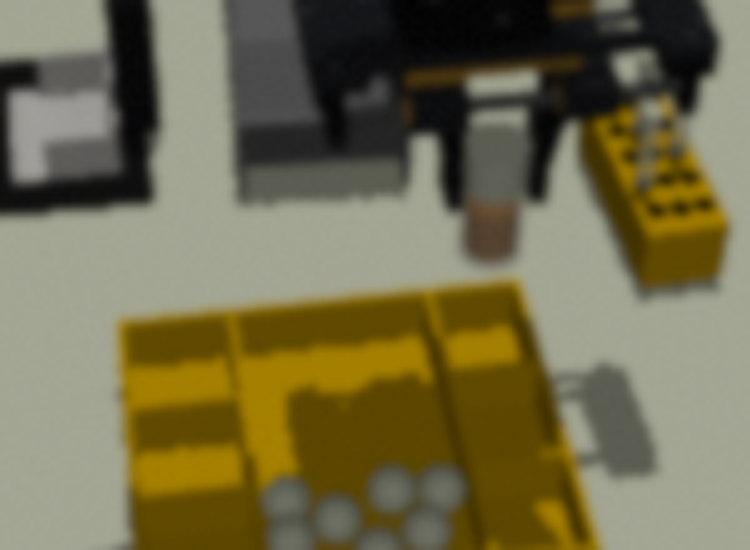

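Run:
```python
from h import *
w=cam('wrist')
for n,u,v,z in [('cornerOuter',311,167,.034),('div',252,171,.034),('Lcorner',41,171,.034)]: print(n,np.round(onz(w,u,v,z)*1000,1))
C=np.array([546,-139.5]);a=np.radians(-2.4);R=np.array([[np.cos(a),-np.sin(a)],[np.sin(a),np.cos(a)]])
print(C+R@[111,94],C+R@[59,94],C+R@[-111,94],get_obs()['tool_pos'])
```

```text
cornerOuter [659.3 -47.7  34. ]
div [611.7 -48.9  34. ]
Lcorner [440.3 -41.2  34. ]
[660.83894559 -50.23065153] [608.88455843 -48.05311754] [439.03367731 -40.93425641] [ 0.63195885 -0.08199312  0.19920135]
```

```bash
python3 -m crank '[[25,0.5,0,-20,0,0,0],[25,0.5,0,-45,0,0,0],[25,0.5,0,-65,0,0,0],[25,0.5,0,-78,0,0,0],[25,0.5,0,-85,0,0,0],[25,0.5,0,-87,0,0,0],[25,0.5,0,-87,0,0,0]]'; python3 -m crank '[[25,0,0,0,0,0,0]]'
```

```text
time_s: 25.7
tool_pos: [0.6328, -0.0821, 0.1128]
tool_rot: [179.8, -0.1, -2.4]
force: [0.4, 0.0, -0.6]
grip_width: 0.0334
time_s: 25.8
tool_pos: [0.6335, -0.0821, 0.1138]
tool_rot: [179.8, -0.2, -2.4]
force: [-0.7, -0.3, -0.4]
grip_width: 0.0333
```

```bash
python3 -m crank '[[25,0,0,-2,0,0,0],[25,0,0,-3,0,0,0],[25,0,0,-3,0,0,0],[40,0,0,-3,0,0,0],[55,0,0,-3,0,0,0],[60,0,0,-3,0,0,0],[60,0,0,-3,0,0,0]]'; python3 -m crank '[[60,0,0,15,0,0,0],[60,0,0,50,0,0,0],[60,0,0,90,0,0,0],[60,-10,-40,95,0,0,0],[60,-20,-80,95,0,0,0],[60,-30,-120,95,0,0,0],[60,-40,-160,95,0,0,0],[60,-50,-205,95,0,0,0]]'
python3 -c "
from h import *
c=cam('side');crop(c,'s17',210,220,150,155,3.8)
c=cam('top'); crop(c,'t17',290,175,190,140,4.2)"
```

```text
time_s: 26.5
tool_pos: [0.6335, -0.0821, 0.1108]
tool_rot: [179.8, -0.2, -2.4]
force: [-0.4, 0.3, 0.3]
grip_width: 0.0549
time_s: 27.3
tool_pos: [0.5835, -0.2877, 0.2076]
tool_rot: [179.8, -0.3, -2.3]
force: [0.7, 0.1, -0.5]
grip_width: 0.0598
```

View pics/s17.png

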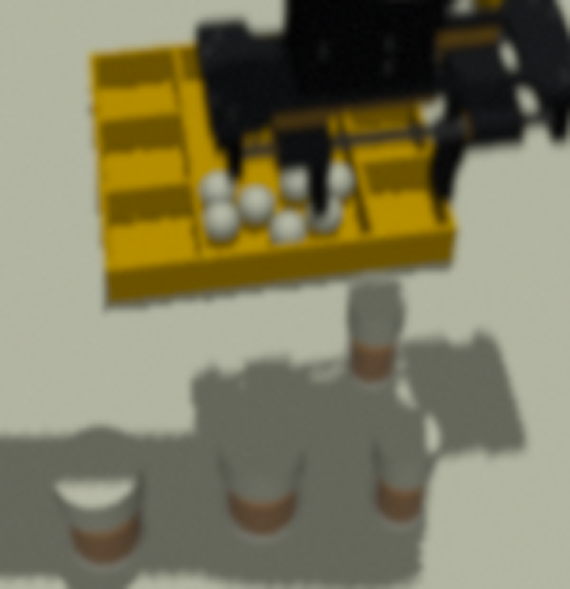

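View pics/t17.png

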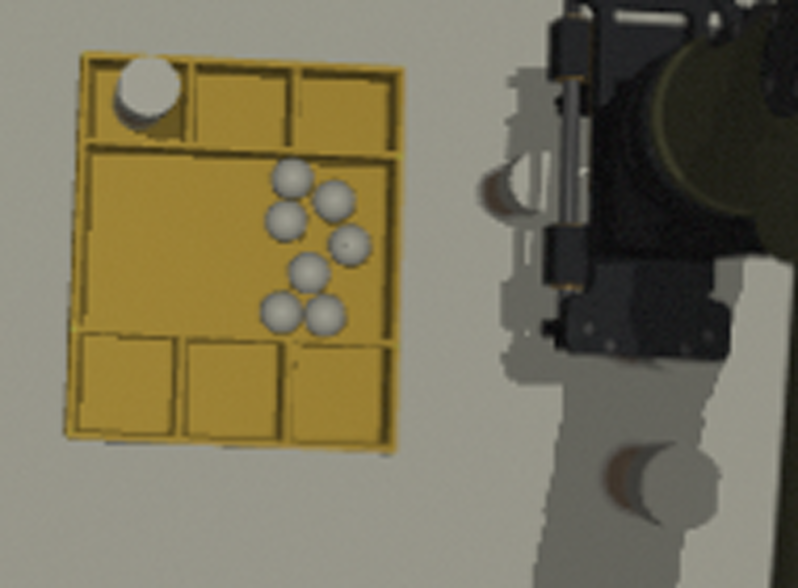

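```bash
python3 -m crank '[[60,-2,-10,-5,0.2,0.3,0],[60,-2,-15,-5,0.2,0.3,0],[60,-2,-15,-5,0.2,0.3,0],[60,-2,-15,-5,0.2,0.3,0]]'
python3 -c "
from h import *
w=cam('wrist','w18')"
```

```text
time_s: 27.8
tool_pos: [0.5788, -0.3108, 0.2018]
tool_rot: [179.7, 0.1, -3.0]
force: [0.4, 0.3, 0.0]
grip_width: 0.0599
```

View pics/w18.png

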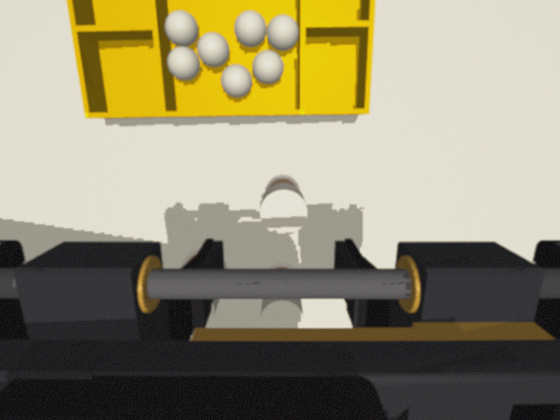

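```bash
python3 -m crank '[[60,2,7,-20,0.2,0,0.5],[60,2,7,-45,0.2,0,0.5],[60,2,7,-70,0.2,0,0.5],[60,2,7,-88,0.2,0,0.5],[60,2,7,-96,0.2,0,0.5],[60,2,7,-96,0.2,0,0.5],[60,2,7,-96,0.2,0,0.5]]'; python3 -m crank '[[25,0,0,0,0,0,0],[25,0,0,0,0,0,0],[25,0,0,0,0,0,0],[25,0,0,0,0,0,0],[25,0,0,0,0,0,0],[25,0,0,0,0,0,0]]' 20
```

```text
time_s: 28.55
tool_pos: [0.5817, -0.3035, 0.1068]
tool_rot: [179.9, 0.0, -2.5]
force: [-0.1, 0.2, 0.5]
grip_width: 0.0601
time_s: 29.15
tool_pos: [0.5818, -0.3036, 0.1071]
tool_rot: [179.9, 0.0, -2.5]
force: [-0.7, -0.3, 1.8]
grip_width: 0.0335
```

```bash
python3 -m crank '[[25,0,0,15,0,0,0],[25,0,0,50,0,0,0],[25,0,0,85,0,0,0],[25,10,33,92,0,0,0],[25,22,73,92,0,0,0],[25,34,113,92,0,0,0],[25,44,146,92,0,0,0],[25,48,160.5,92,0,0,0]]'; python3 -m crank '[[25,0,0,0,0,0,0],[25,0,0,0,0,0,0]]'; python3 -c "
from g import *
print(np.round(delta(np.array([629.9,-143,112.5]),Ro.from_euler('xyz',[180,0,-2.4],degrees=True)),1))"
```

```text
time_s: 29.95
tool_pos: [0.6309, -0.1379, 0.2004]
tool_rot: [-180.0, -0.1, -2.1]
force: [0.6, 0.9, 0.1]
grip_width: 0.0334
time_s: 30.15
tool_pos: [0.6308, -0.1388, 0.2009]
tool_rot: [179.9, -0.1, -2.2]
force: [-0.7, -0.4, -0.0]
grip_width: 0.0334
[ -0.9  -4.2 -88.4   0.1   0.1  -0.2]
```

```bash
python3 -m crank '[[25,-1,-4,-20,0,0,0],[25,-1,-4,-45,0,0,0],[25,-1,-4,-65,0,0,0],[25,-1,-4,-78,0,0,0],[25,-1,-4,-85,0,0,0],[25,-1,-4,-88,0,0,0],[25,-1,-4,-88,0,0,0]]'; python3 -m crank '[[25,0,0,-0.5,0,0,0],[25,0,0,-0.5,0,0,0],[40,0,0,-0.5,0,0,0],[55,0,0,-0.5,0,0,0],[60,0,0,-0.5,0,0,0],[60,0,0,-0.5,0,0,0]]'
```

```text
time_s: 30.85
tool_pos: [0.63, -0.1433, 0.1132]
tool_rot: [179.9, -0.1, -2.2]
force: [0.9, -0.5, -0.9]
grip_width: 0.0337
time_s: 31.45
tool_pos: [0.63, -0.1433, 0.1128]
tool_rot: [179.9, -0.1, -2.2]
force: [-0.1, 0.1, 1.1]
grip_width: 0.0556
```

```bash
python3 -m crank '[[60,0,0,20,0,0,0],[60,0,0,60,0,0,0],[60,-5,-25,90,0,0,0],[60,-15,-70,95,0,0,0],[60,-25,-115,95,0,0,0],[60,-36,-160,95,0,0,0],[60,-46,-205,95,0,0,0],[60,-54,-240,95,0,0,0]]'; python3 -m crank '[[60,0,0,0,0,0,0],[60,0,0,0,0,0,0],[60,0,0,0,0,0,0]]'
python3 -c "
from g import *
print(np.round(delta(np.array([576,-390,106.5]),Ro.from_euler('xyz',[180,0,-2.4],degrees=True)),1))
w=cam('wrist','w19'); c=cam('side');crop(c,'s19',210,220,150,155,3.8)
c=cam('top'); crop(c,'t19',290,175,190,140,4.2)"
```

```text
time_s: 32.25
tool_pos: [0.5744, -0.387, 0.2078]
tool_rot: [179.8, -0.1, -2.3]
force: [-0.1, 0.3, 1.0]
grip_width: 0.06
time_s: 32.55
tool_pos: [0.5753, -0.385, 0.2078]
tool_rot: [179.9, -0.1, -2.2]
force: [0.7, -0.1, -0.6]
grip_width: 0.0596
[ 7.000e-01 -5.000e+00 -1.013e+02  1.000e-01  1.000e-01 -2.000e-01]
```

View pics/w19.png

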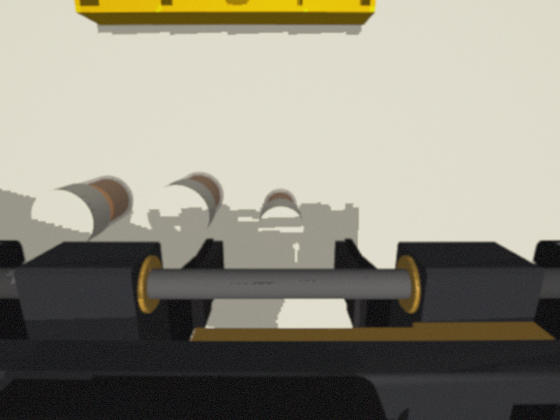

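View pics/s19.png

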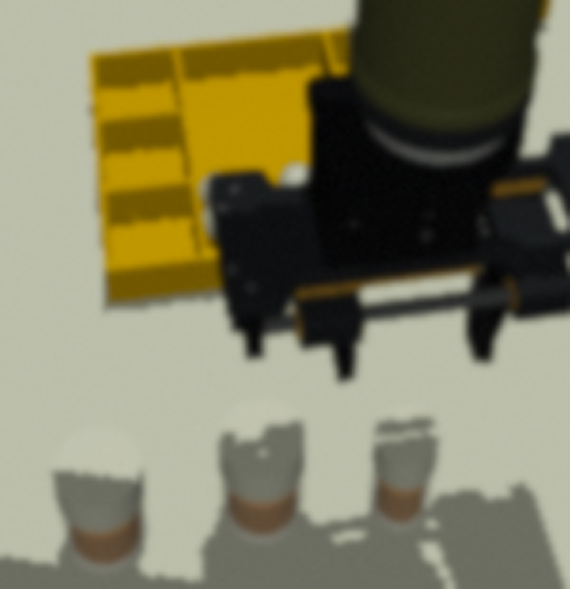

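View pics/t19.png

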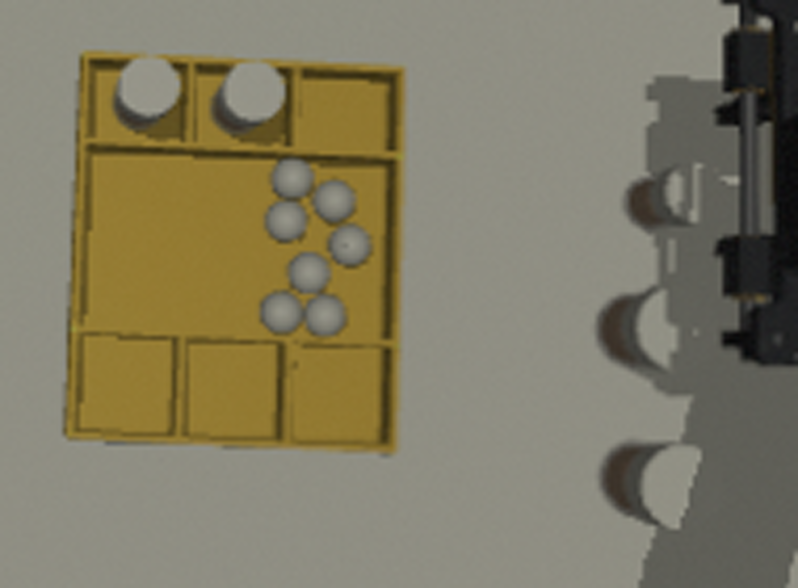

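Two slim jars stand in their cells, and the third is centred (281, 205) between the fingers. Picking it.

```bash
python3 -m crank '[[60,1,-5,-20,0,0,0],[60,1,-5,-45,0,0,0],[60,1,-5,-70,0,0,0],[60,1,-5,-90,0,0,0],[60,1,-5,-101,0,0,0],[60,1,-5,-101,0,0,0],[60,1,-5,-101,0,0,0]]'; python3 -m crank '[[25,0,0,0,0,0,0],[25,0,0,0,0,0,0],[25,0,0,0,0,0,0],[25,0,0,0,0,0,0],[25,0,0,0,0,0,0],[25,0,0,0,0,0,0]]' 20
```

```text
time_s: 33.4
tool_pos: [0.5772, -0.3894, 0.108]
tool_rot: [179.9, -0.2, -2.1]
force: [0.8, -0.1, 0.8]
grip_width: 0.0601
time_s: 34.0
tool_pos: [0.5773, -0.3896, 0.1083]
tool_rot: [179.8, -0.2, -2.1]
force: [-0.8, -1.2, 1.5]
grip_width: 0.0338
```

```bash
python3 -m crank '[[25,0,0,15,0,0,0],[25,0,0,50,0,0,0],[25,0,0,85,0,0,0],[25,10,37,92,0,0,0],[25,22,80,92,0,0,0],[25,34,125,92,0,0,0],[25,44,165,92,0,0,0],[25,50,185,92,0,0,0]]'; python3 -m crank '[[25,0,0,0,0,0,0],[25,0,0,0,0,0,0]]'; python3 -c "
from g import *
print(np.round(delta(np.array([627.3,-204,113.5]),Ro.from_euler('xyz',[180,0,-2.4],degrees=True)),1))"
```

```text
time_s: 34.8
tool_pos: [0.6286, -0.1985, 0.2018]
tool_rot: [180.0, -0.3, -1.8]
force: [-0.1, -0.0, -0.9]
grip_width: 0.0335
time_s: 35.0
tool_pos: [0.6289, -0.1981, 0.2028]
tool_rot: [179.9, -0.4, -1.7]
force: [0.0, -0.1, -0.1]
grip_width: 0.0336
[ -1.6  -5.9 -89.3   0.1   0.3  -0.7]
```

```bash
python3 -m crank '[[25,-1.6,-6,-20,0,0.3,-0.7],[25,-1.6,-6,-45,0,0.3,-0.7],[25,-1.6,-6,-65,0,0.3,-0.7],[25,-1.6,-6,-78,0,0.3,-0.7],[25,-1.6,-6,-85,0,0.3,-0.7],[25,-1.6,-6,-89,0,0.3,-0.7],[25,-1.6,-6,-89,0,0.3,-0.7]]'; python3 -m crank '[[25,0,0,-0.5,0,0,0],[25,0,0,-0.5,0,0,0],[40,0,0,-0.5,0,0,0],[55,0,0,-0.5,0,0,0],[60,0,0,-0.5,0,0,0],[60,0,0,-0.5,0,0,0]]'
python3 -m crank '[[70,0,0,20,0,0,0],[75,0,0,60,0,0,0],[75,-20,-20,90,0,0,0],[75,-45,-55,95,0,0,0],[75,-70,-90,95,0,0,0],[75,-95,-125,95,0,0,0],[75,-115,-155,95,0,0,0],[75,-126,-170,95,0,0,0]]'; python3 -m crank '[[75,0,0,0,0,0,0],[75,0,0,0,0,0,0],[75,0,0,0,0,0,0]]'
python3 -c "
from g import *
print(np.round(delta(np.array([500.5,-376,106.5]),Ro.from_euler('xyz',[180,0,-2.4],degrees=True)),1))
w=cam('wrist','w20'); c=cam('side');crop(c,'s20',210,220,150,155,3.8)
c=cam('top'); crop(c,'t20',290,175,190,140,4.2)"
```

```text
time_s: 35.7
tool_pos: [0.6274, -0.2049, 0.1142]
tool_rot: [179.9, -0.1, -2.4]
force: [-0.5, -1.1, 0.2]
grip_width: 0.0337
time_s: 36.3
tool_pos: [0.6275, -0.2049, 0.1138]
tool_rot: [179.9, -0.1, -2.4]
force: [-0.2, -0.7, -0.1]
grip_width: 0.0553
time_s: 37.1
tool_pos: [0.4985, -0.3791, 0.2088]
tool_rot: [179.8, -0.0, -2.7]
force: [0.8, 0.1, 1.0]
grip_width: 0.0749
time_s: 37.4
tool_pos: [0.4998, -0.3773, 0.2089]
tool_rot: [179.8, -0.1, -2.6]
force: [0.8, 0.3, -0.2]
grip_width: 0.0749
[ 7.000e-01  1.300e+00 -1.024e+02  2.000e-01  1.000e-01  2.000e-01]
```

View pics/w20.png

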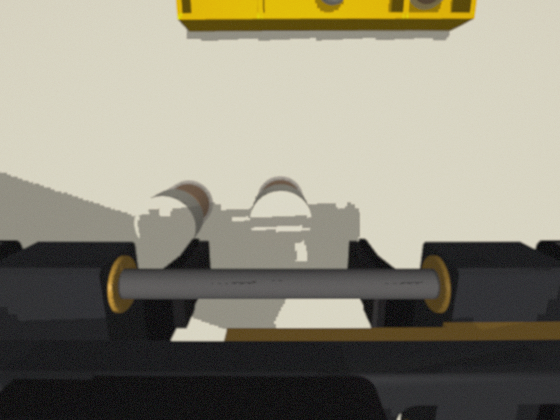

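View pics/s20.png

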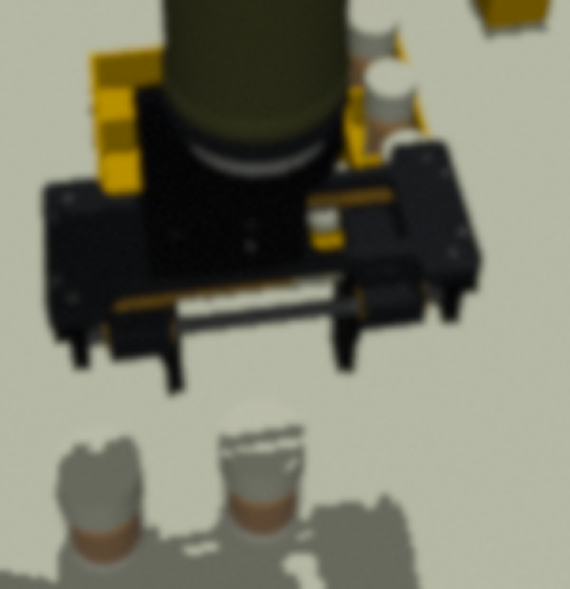

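View pics/t20.png

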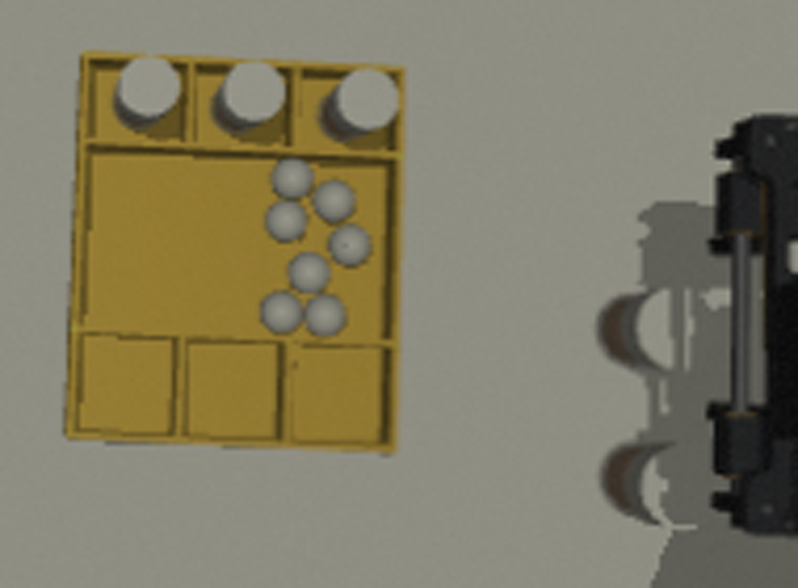

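```bash
python3 -m crank '[[70,1,1,-20,0.2,0,0],[70,1,1,-45,0.2,0,0],[70,1,1,-70,0.2,0,0],[70,1,1,-90,0.2,0,0],[70,1,1,-101,0.2,0,0],[70,1,1,-101,0.2,0,0],[70,1,1,-101,0.2,0,0]]'; python3 -m crank '[[35,0,0,0,0,0,0],[35,0,0,0,0,0,0],[35,0,0,0,0,0,0],[35,0,0,0,0,0,0],[35,0,0,0,0,0,0],[35,0,0,0,0,0,0]]' 25
```

```text
time_s: 38.25
tool_pos: [0.5015, -0.3762, 0.1086]
tool_rot: [180.0, -0.1, -2.5]
force: [-0.7, -0.6, -0.0]
grip_width: 0.07
time_s: 38.85
tool_pos: [0.5016, -0.3764, 0.1091]
tool_rot: [180.0, -0.1, -2.5]
force: [-0.5, 0.1, 2.0]
grip_width: 0.0458
```

```bash
python3 -m crank '[[35,0,0,15,0,0,0],[35,0,0,50,0,0,0],[35,0,15,85,0,0,0],[35,-3,50,95,0,0,0],[35,-8,92,95,0,0,0],[35,-12,134,95,0,0,0],[35,-16,176,95,0,0,0],[35,-20,215,95,0,0,0]]'; python3 -m crank '[[35,-4,30,0,0,0,0],[35,-8,60,0,0,0,0],[35,-10,78,0,0,0,0],[35,-11,84,0,0,0,0],[35,-11,84,0,0,0,0],[35,-11,84,0,0,0,0]]'; python3 -c "
from g import *
print(np.round(delta(np.array([469.6,-75.3,114.3]),Ro.from_euler('xyz',[180,0,-2.4],degrees=True)),1))
w=cam('wrist','w21')"
```

```text
time_s: 39.65
tool_pos: [0.4813, -0.1592, 0.2049]
tool_rot: [179.9, -0.1, -2.5]
force: [0.3, 0.9, -1.1]
grip_width: 0.0452
time_s: 40.25
tool_pos: [0.4705, -0.0768, 0.2049]
tool_rot: [179.9, -0.2, -2.6]
force: [0.9, -0.0, -1.2]
grip_width: 0.0453
[ -0.9   1.5 -90.6   0.1   0.2   0.2]
```

View pics/w21.png

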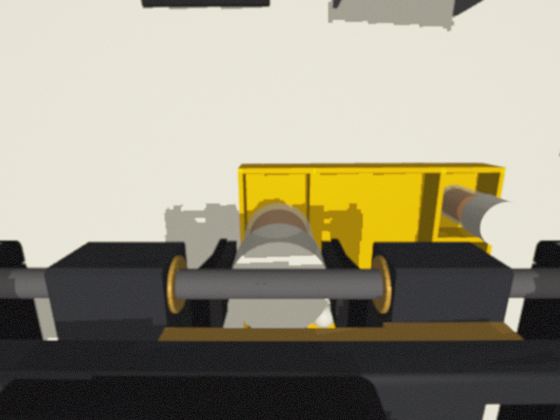

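Run:
```python
from h import *
w=cam('wrist'); crop(w,'w21c',220,150,300,60,2.6)
for n,u,v in [('Lo',239,165),('div',309.5,168),('R',503,166)]: print(n,np.round(onz(w,u,v,.034)*1000,1))
print(get_obs()['tool_pos'],proj(w,np.r_[get_obs()['tool_pos'][:2],.034]))
```

```text
Lo [439.8 -38.6  34. ]
div [497.5 -43.8  34. ]
R [657.7 -49.3  34. ]
[ 0.47040911 -0.07676901  0.20475011] [278.41191715 208.1853403 ]
```

View pics/w21c.png

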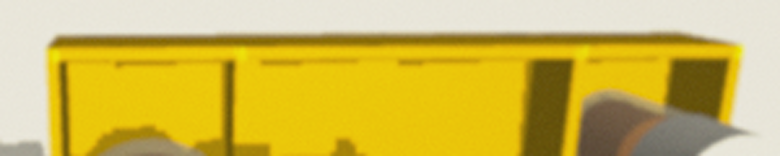

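```bash
python3 -m crank '[[35,-1,1.5,-20,0,0.2,0.2],[35,-1,1.5,-45,0,0.2,0.2],[35,-1,1.5,-65,0,0.2,0.2],[35,-1,1.5,-78,0,0.2,0.2],[35,-1,1.5,-86,0,0.2,0.2],[35,-1,1.5,-90,0,0.2,0.2],[35,-1,1.5,-90,0,0.2,0.2]]'; python3 -m crank '[[35,0,0,-0.5,0,0,0],[35,0,0,-0.5,0,0,0],[45,0,0,-0.5,0,0,0],[55,0,0,-0.5,0,0,0],[65,0,0,-0.5,0,0,0],[68,0,0,-0.5,0,0,0]]'
```

```text
time_s: 41.05
tool_pos: [0.4697, -0.0755, 0.1149]
tool_rot: [179.9, 0.0, -2.4]
force: [0.6, 0.3, -0.2]
grip_width: 0.0452
time_s: 41.65
tool_pos: [0.4699, -0.0755, 0.1146]
tool_rot: [179.9, 0.0, -2.4]
force: [-0.4, 0.8, -0.5]
grip_width: 0.0621
```

```bash
python3 -m crank '[[70,0,0,20,0,0,0],[75,0,0,60,0,0,0],[75,-3,-25,90,0,0,0],[75,-10,-70,95,0,0,0],[75,-18,-115,95,0,0,0],[75,-26,-160,95,0,0,0],[75,-34,-205,95,0,0,0],[75,-42,-245,95,0,0,0]]'; python3 -m crank '[[75,-5,-28,0,0,0,0],[75,-10,-50,0,0,0,0],[75,-11,-56,0,0,0,0],[75,-11,-56,0,0,0,0],[75,-11,-56,0,0,0,0],[75,-11,-56,0,0,0,0]]'
python3 -c "
from g import *
print(np.round(delta(np.array([416.5,-377,107.5]),Ro.from_euler('xyz',[180,0,-2.4],degrees=True)),1))
w=cam('wrist','w22'); c=cam('side');crop(c,'s22',210,220,150,155,3.8)
c=cam('top'); crop(c,'t22',290,175,190,140,4.2)"
```

```text
time_s: 42.45
tool_pos: [0.427, -0.323, 0.2097]
tool_rot: [179.9, 0.0, -2.5]
force: [1.3, -0.2, -0.1]
grip_width: 0.075
time_s: 43.05
tool_pos: [0.417, -0.3772, 0.2099]
tool_rot: [179.9, 0.0, -2.3]
force: [0.3, 0.4, 0.1]
grip_width: 0.0749
[-5.000e-01  2.000e-01 -1.024e+02  1.000e-01 -0.000e+00 -1.000e-01]
```

View pics/w22.png

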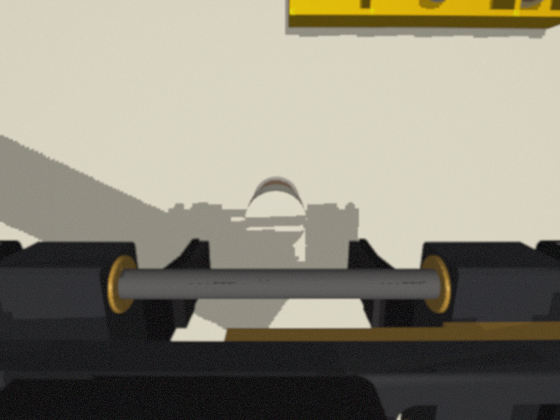

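View pics/s22.png

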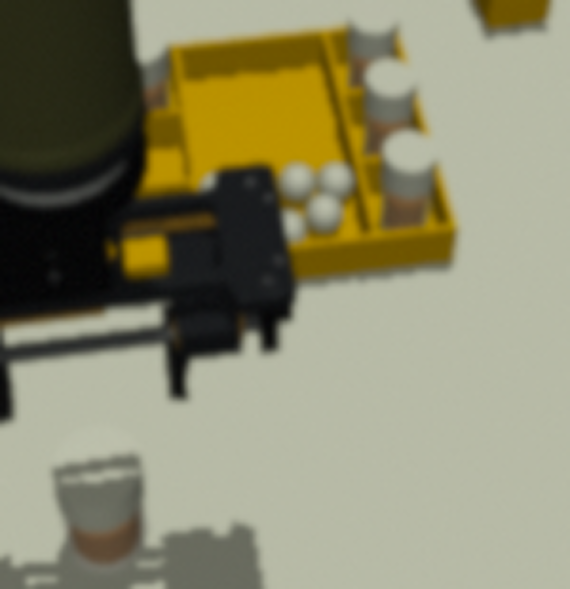

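View pics/t22.png

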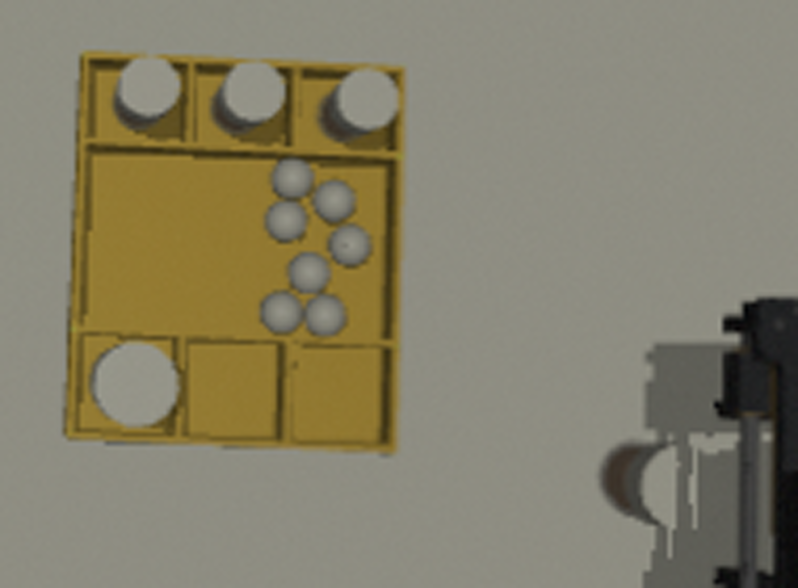

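```bash
python3 -m crank '[[75,-1,0,-20,0,0,0],[75,-1,0,-45,0,0,0],[75,-1,0,-70,0,0,0],[75,-1,0,-90,0,0,0],[75,-1,0,-102,0,0,0],[75,-1,0,-102,0,0,0],[75,-1,0,-102,0,0,0]]'; python3 -m crank '[[35,0,0,0,0,0,0],[35,0,0,0,0,0,0],[35,0,0,0,0,0,0],[35,0,0,0,0,0,0],[35,0,0,0,0,0,0],[35,0,0,0,0,0,0],[35,0,0,0,0,0,0]]' 25
```

```text
time_s: 43.9
tool_pos: [0.416, -0.378, 0.1086]
tool_rot: [179.8, -0.0, -2.4]
force: [-0.6, -1.0, 0.6]
grip_width: 0.0749
time_s: 44.6
tool_pos: [0.4159, -0.3781, 0.1088]
tool_rot: [179.8, -0.0, -2.4]
force: [-1.2, -0.0, 4.1]
grip_width: 0.0457
```

```bash
python3 -m crank '[[35,0,0,15,0,0,0],[35,0,0,50,0,0,0],[35,3,15,85,0,0,0],[35,10,50,95,0,0,0],[35,19,92,95,0,0,0],[35,28,134,95,0,0,0],[35,37,176,95,0,0,0],[35,44,210,95,0,0,0]]'; python3 -m crank '[[35,5,22,0,0,0,0],[35,7,32,0,0,0,0],[35,7,32,0,0,0,0],[35,7,32,0,0,0,0],[35,7,32,0,0,0,0]]'; python3 -c "
from g import *
print(np.round(delta(np.array([467.1,-136.2,114]),Ro.from_euler('xyz',[180,0,-2.4],degrees=True)),1))
w=cam('wrist','w23')"
```

```text
time_s: 45.4
tool_pos: [0.4605, -0.1653, 0.2048]
tool_rot: [179.8, -0.1, -2.3]
force: [1.1, -0.5, -1.0]
grip_width: 0.0452
time_s: 45.9
tool_pos: [0.4671, -0.1352, 0.2048]
tool_rot: [179.8, -0.1, -2.4]
force: [1.0, 0.3, -1.7]
grip_width: 0.0453
[ -0.   -1.  -90.8   0.2   0.1   0. ]
```

View pics/w23.png

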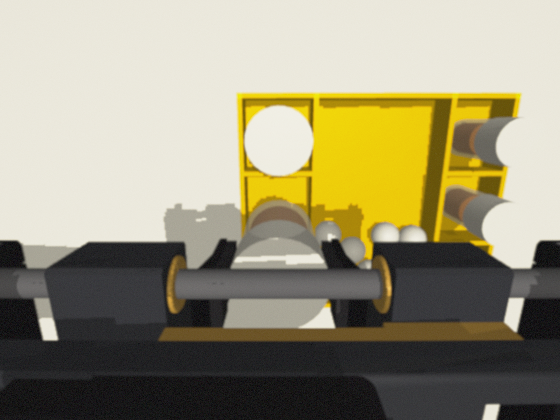

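```bash
python3 -m crank '[[35,0,-1,-20,0,0,0],[35,0,-1,-45,0,0,0],[35,0,-1,-65,0,0,0],[35,0,-1,-78,0,0,0],[35,0,-1,-86,0,0,0],[35,0,-1,-90,0,0,0],[35,0,-1,-90,0,0,0]]'; python3 -m crank '[[35,0,0,-0.5,0,0,0],[35,0,0,-0.5,0,0,0],[45,0,0,-0.5,0,0,0],[52,0,0,-0.5,0,0,0],[56,0,0,-0.5,0,0,0],[56,0,0,-0.5,0,0,0]]'
python3 -m crank '[[58,0,0,20,0,0,0],[60,0,0,60,0,0,0],[60,0,0,110,0,0,0],[60,0,0,150,0,0,0],[60,0,-40,160,0,0,0],[60,10,-85,160,0,0,0],[60,15,-130,160,0,0,0],[60,15,-175,160,0,0,0]]'; python3 -m crank '[[60,-15,-45,0,0,0,0],[60,-30,-90,0,0,0,0],[60,-40,-130,0,0,0,0],[60,-40,-130,0,0,0,0],[60,-40,-130,0,0,0,0]]'
python3 -c "
from h import *
c=cam('side','s24');crop(c,'s24a',210,210,150,130,4); crop(c,'s24b',190,120,170,100,4)
c=cam('top','t24'); crop(c,'t24a',290,175,190,140,4.2); crop(c,'t24b',90,175,190,140,4.2)"
```

```text
time_s: 46.65
tool_pos: [0.4672, -0.1362, 0.1147]
tool_rot: [179.8, -0.1, -2.5]
force: [0.1, 0.3, -0.4]
grip_width: 0.0452
time_s: 47.25
tool_pos: [0.4674, -0.1362, 0.1144]
tool_rot: [179.8, -0.1, -2.4]
force: [0.5, 0.3, -0.5]
grip_width: 0.0547
time_s: 48.05
tool_pos: [0.4829, -0.3128, 0.2747]
tool_rot: [179.8, -0.1, -2.4]
force: [0.6, -0.3, -0.1]
grip_width: 0.0599
time_s: 48.55
tool_pos: [0.4422, -0.4437, 0.2741]
tool_rot: [179.8, -0.1, -2.6]
force: [0.6, 0.5, 0.4]
grip_width: 0.0596
```

View pics/s24a.png

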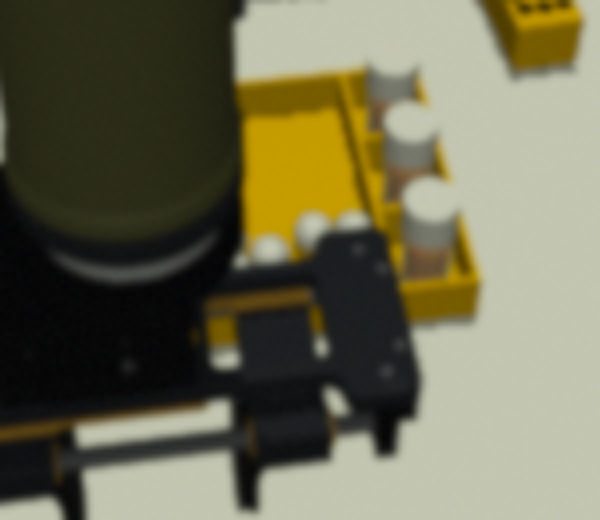

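View pics/t24.png

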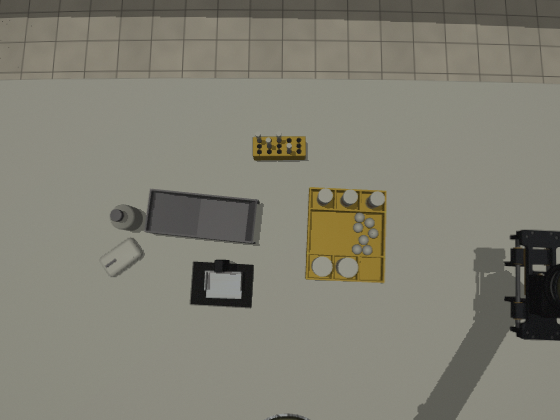

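View pics/t24b.png

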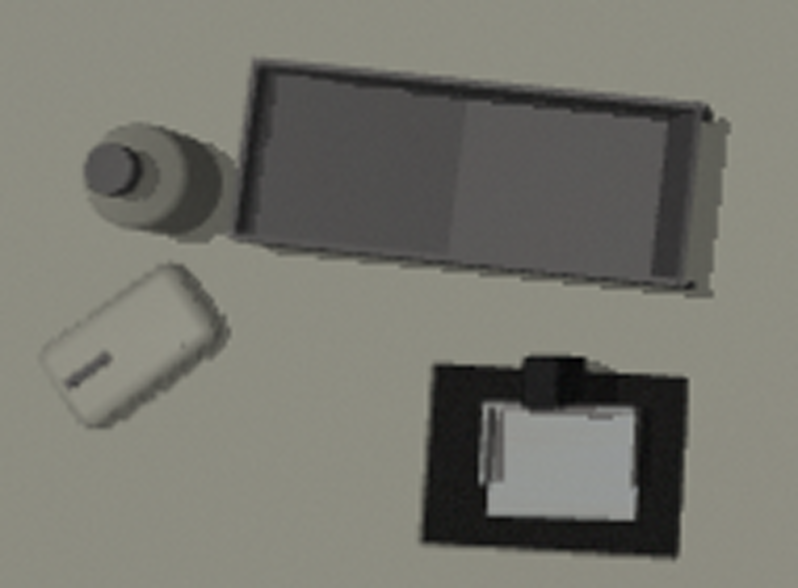

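View pics/t24a.png

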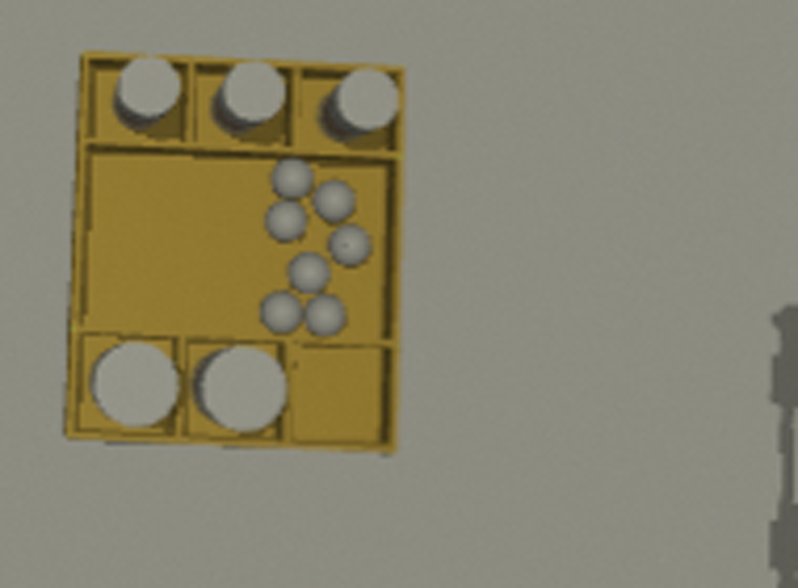

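View pics/s24.png

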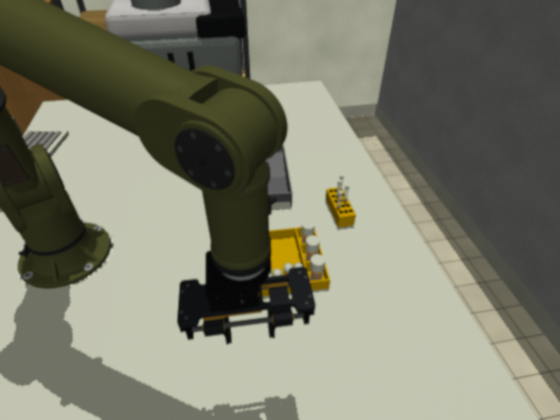

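```bash
python3 -m crank '[[60,-30,-35,10,0,0,0],[60,-60,-70,15,0,0,0],[60,-95,-100,15,0,0,0],[60,-130,-130,15,0,0,0],[60,-165,-150,15,0,0,0],[60,-200,-165,15,0,0,0],[60,-200,-165,15,0,0,0],[60,-200,-165,15,0,0,0]]'
python3 -m crank '[[60,0,0,0,0,0,0],[60,0,0,0,0,0,0],[60,0,0,0,0,0,0]]'
python3 -c "
from h import *
c=cam('side','s25');crop(c,'s25a',190,120,170,180,3.3)"
```

```text
time_s: 49.45
tool_pos: [0.2442, -0.6057, 0.29]
tool_rot: [179.8, -0.2, -2.3]
force: [1.0, 0.2, -0.9]
grip_width: 0.0599
time_s: 49.75
tool_pos: [0.246, -0.6048, 0.2902]
tool_rot: [179.8, -0.2, -2.1]
force: [1.0, 0.3, -0.4]
grip_width: 0.0601
```

View pics/s25a.png

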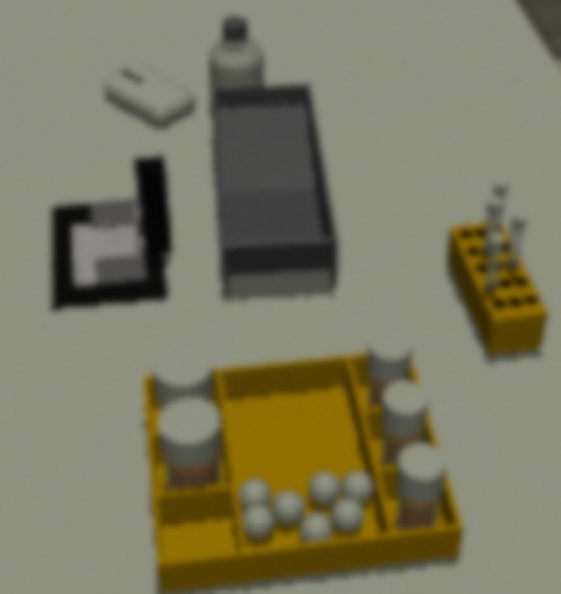

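All jars are upright in their cells, the 7 balls are in the bay, the scoop is on its mat, and nothing is left on the table. Handing in.

```bash
python3 -c "
from cell import *
print(sign_off())"
```

```text
the job is handed in; nothing more can be done
None
```

The job is handed in at about 50 s of the 210 s limit; no verdict was reported, so what follows is what the camera pictures showed.

- **Balls:** All seven balls came up in one pass of the scoop and were tipped into the middle bay. The last top and side pictures show all seven in the bay and the tub empty.
- **Scoop:** It was laid back on its mat and let go before I touched any jar. In the pictures it lies flat, within a few millimetres of its starting spot.
- **Jars:** Five jars were present. The three slim ones stand upright in the narrow cells and the two wide ones in wide cells, leaving one wide cell empty. None was knocked aside before I reached it.
- **Bystanders:** The mouse, rack and bottle look where they were at the start. The gripper was open and clear of everything at the end.

The cameras disagreed by 2–8 mm on some positions, including the crate and the tub. I averaged the readings or checked them against the wrist camera, and every placement still fitted. No check failed at the end. Tilt and height of the placed jars and scoop were judged by eye, not measured.

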